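# Fit a brush roller and turn the head over by hand

## Robot

A 6-joint arm with a two-finger parallel gripper is mounted at the origin on the work surface. World frame = base frame: x ahead of the robot, y to its left, z up, the work surface at z = 0. Lengths are in m, angles in rad, forces in N, time in s.
With the tool pointing down it reaches from about 0.35 to 0.775 m from the base axis. Payload 5.5 kg.
Tool frame: the origin (TCP) lies at the very end of the fingers, on their centre line; the grasp point (between the pads) lies 19 mm behind it (bot.grip_depth is the distance from the TCP to the grasp point, in m); z points along the fingers, y is the direction in which the jaws open and shut (so a half turn about z gives the same grasp; the last joint's range is limited). The gripper opens to 85 mm and grips with 20 to 120 N. Pads are 22 mm wide; open, the fingers measure 114 mm over their backs; the gripper's body (76 mm by 85 mm) begins 54 mm behind the grasp point. The pads swing forward as they close: fully open they stand 13 mm farther back than shut.
Start: joints at [-1.462, 0.313, 0.046, 1.304, 0, 1.431], TCP at [0.142, -0.557, 0.201] pointing down, gripper open.
Joint ranges: [-2.76, 2.76], [-0.86, 1.69], [-1.03, 1.26], [-2.2, 2.34], [-1.47, 1.5], [-3.14, 3.14]. Speed limits (rad/s): [2.57, 2.57, 3.14, 3.14, 3.14, 3.14].

## Interface

Orientations are given as a unit quaternion [x, y, z, w].
In Python, from cell import bot, imaging, find_in, mark_of gives the robot as it stands.
- The arm moves only by the tool jog_arm, never from a script. Its argument "rows" is text: rows parted by semicolons, each of 7 numbers parted by spaces: the turn, a rotation vector about the tool's x, y, z in rad, then the shift along the tool's x, y, z in units of 40 mm (1.0 is 40 mm), then the finger opening in mm, from 0 to 85.4. In form: wx wy wz x y z jaw; .... A call has 1 to 12 rows; each row shifts and turns the pose as measured when the row begins, along the tool's axes as they then stand; what a row does not reach is not made up. A row lasts 1/10 s, in which the tool goes at most 50 mm and 8.59 degrees, less where a joint would pass 70% of its speed; a pose out of reach is approached as far as the arm can. A call is refused whole if a number of a shift passes 1 or a number of a turn 0.15, either way. A call with a gripper value outside its range is refused whole. The fingers move at their own pace and stop on an object; "grip_force" is the grip in N (left out, the last holds). Time passes only in rows, so rows that do not move let the fingers close. It gives the time, the measured TCP pose, the force and the opening at its end, in the units of the state.
- bot.sense(): the state, without advancing time (a new reading comes with each control period).
- imaging.grab_frame(name): name is "side" or "top"; returns a dict with "img" (400x640x3 uint8, red, green, blue), "mtx" (3x3 intrinsics, pixels), "rvec" (rotation vector, rad) and "tvec" (3), from world to camera coordinates, as OpenCV has them. Camera axes: x right, y down, z forward; pixel columns grow to the right and rows downward; lengths in m; the calibration is good to about 2 mm. A picture is of the moment at which its call begins. There is no depth.
- bot.hand_in(): hands the job in, once; it reports no verdict.
Trained networks look in a picture, given as the dict that the camera call returned (one of the last four; its "shot" number tells which), for a name from the list of things; names that differ only in an ending like _2 or _b are one class to them, and where a whole thing is asked for, a point or a joint stands for the part that bears it (a point fixed in the world has none). Each returns a list of dicts, best first, with "p" (0 to 1); they miss things now and then, are a little off and sometimes report something else, mostly with a low value. They report only what shows in the picture. A call takes as long as a camera call. They do not tell look-alikes from the thing itself.
- find_in(picture, query): "uv" ([column, row] in pixels, amid what is visible of it).
- mark_of(picture, query): "uv" ([column, row] in pixels: a listed point, or the origin of a listed thing).
The state is a dict: "time_s": time; "joints": joint angles; "qd": joint speeds; "tau": joint torques, N m; "tool_pos": TCP position; "eef_rot": TCP orientation; "force": force on the tool from outside, world axes, zero at the start; "torque": the same for the moment, N m; "finger_gap": opening from 0.0 (shut) to 1.0 (fully open).
Only numpy, scipy, OpenCV 4.12 (cv2) and the standard library are available. Lean on these libraries where they do the work, as an engineer would, in place of code of your own. Each camera call takes 0.05 s, during which the arm holds its last target.

## Task

Fit the new yellow-and-brass brush roller into the bay of the blue brushing head: push one end against the spring plunger under the yellow hood, then tip the other end down so that the roller lies fully home in both V supports. Then stand the red folding crank handle up, turn the crank one full turn clockwise (seen from above) so that its arm ends where it began, and fold the handle flat again. Leave the worn rust-brown roller and everything else on the bench where it is.

Things in the scene. Friction and masses are not known exactly. Their poses are not given: they have to be found in the camera images.
- roller_center (a point): Centre of the NEW brush roller (loose, about 0.3 kg): brass bristle body with yellow bands, 36 mm diameter, 68 mm long, and a plain steel stub of 12 mm diameter and 21 mm length at each end; 110 mm overall, both ends alike. Its x axis runs along the roller. It starts level in one of two cradles, its axis 45 mm above the table.
- cradle_a: Fixed cradle that holds the new roller: wooden base 130 x 50 x 10 mm, origin at the centre of its underside, x along the roller. The stubs lie in two V posts 42 to 50 mm either side of the centre, whose tops are 2 mm above the roller's axis; beside the bristle body all is free down to the base.
- worn_roller_center (a point): Centre of the WORN roller (loose), same shape and size but rust-brown with dark bands; it lies in the other, like cradle and is to be left there.
- bay (a point): Where the roller's centre must lie when home in the brushing head (fixed, blue), 48 mm above the table. y runs along the bay from the spring end (-y) to the drive end (+y), x across it, z up. V supports with 45 degree sides stand at y = -54..-46 and +46..+54 mm, tops 2 mm above the bay axis, mouth 21 mm wide; between them the base plate (110 mm wide in x) is 36 mm below the axis.
- plunger_nose (a point): Tip of the brass spring plunger (11 mm thick, rounded nose) on the bay axis, pointing along the bay's +y; 47 mm from the bay centre when free. It gives up to 18 mm towards -y: 2.7 N at first and 0.45 N more per mm; with the roller home it is 8 mm in (6.3 N).
- hood_edge (a point): Middle of the lower inner edge of the fixed yellow hood (44 mm wide, 6 mm thick) over the plunger: 51 mm from the bay centre towards -y, 16 mm above the bay axis. The hood reaches back 45 mm from here; the blue housing under it begins 15 mm back. Hood to drive disc is only 106 mm, plunger to disc 102 mm, so the 110 mm roller goes in tilted, this end low.
- drive_face (a point): Centre of the face of the steel drive disc (28 mm diameter) against which the other end of the roller bears: 55 mm from the bay centre towards +y. A blue block, its top 20 mm above the bay axis, stands 11 mm behind it. The disc turns with the crank and may rotate the roller.
- hub (a point): Point on the crank's vertical axis at the height of the handle's hinge, 101 mm above the table, 39 mm above the flat gearbox top; 155 mm from the bay centre along its +y; axes as the bay's. The hub post, 18 mm thick, ends 3 mm below this point. The arm is a bar 12 mm wide from 17 to 9 mm below this height; two cheeks at its hinge, 27 mm over the outside, 14 mm long, rise 8 mm above it.
- crank (a joint): Crank angle (rad), 0 at the start, where the arm points along the bay's -x; grows clockwise seen from above; 6.28 is one full turn. Light friction (about 0.12 N m), stays where it is left.
- handle (a joint): Fold angle of the red crank handle (rad): about 0 folded flat over the arm, pointing at the hub; 1.57 standing upright (stop). Light friction, stays where it is left. Its hinge is level and square to the arm, 70 mm from the crank axis, 101 mm above the table.
- handle_grip (a point): Point on the axis of the red handle (round, 16 mm diameter, 55 mm long from hinge to tip), 40 mm from its hinge. The red sleeve (the outer 46 mm) spins freely on the handle's own axis. Its x axis points along the handle from hinge to tip.
- coupler_1: Rusty scaffold coupler, about 90 x 60 x 45 mm, a bystander; origin under its ring's centre.
- coupler_2: Dark steel scaffold coupler, same size, a bystander; origin under its ring's centre.
- spanner: Spanner lying on the table, a bystander; origin under its middle.
- yard_brush: Hand brush lying on the table, a bystander; origin under its middle.
- grease_tin: Green tin, 70 mm diameter, 75 mm high, a bystander; origin at the centre of its underside.
- bolt: Bolt, 80 mm long, 22 mm head, lying on the table, a bystander; origin near its head end.
Mind the look-alikes: they are no part of the job. Leave any green or turquoise look-alike of the part that bears roller_center alone.

How it is judged:
By the outcome, as a careful person would: the job done as asked, in the order asked, and still so for the second after the job is handed in, with the robot touching nothing.
It also fails if it takes over 72 s, if anything falls off the work surface, if the arm or the gripper's body presses on something with over 40 N, if the wrist force passes 120 N, or if a joint passes its speed limit or range.

## Working session

There is one attempt and no reset: what is moved stays moved. The work goes in short steps, Python scripts to look and compute and a tool call to move; the robot and the scene stay as the last step left them, time stands still between calls to the robot, and variables do not carry over. Pictures are saved under pics/ and viewed, and the job is handed in when it is done.

Besides the shell and the picture viewer there is one more tool, called after "Request:" in YAML: its name, and indented under it one key for each argument. jog_arm: Moves the arm, as the interface text tells. Its arguments: {"type":"object","properties":{"rows":{"type":"string"},"grip_force":{"type":"number"}},"required":["rows"]}

```bash
ls; mkdir -p pics
cat > h.py <<'E'
import numpy as np, cv2
from cell import bot, imaging, find_in, mark_of
from scipy.spatial.transform import Rotation as R
def ray(f,uv):
    Rm=cv2.Rodrigues(np.array(f['rvec'],float))[0]; t=np.array(f['tvec'],float).ravel()
    d=Rm.T@np.linalg.inv(f['mtx'])@np.array([uv[0],uv[1],1.0]); return -Rm.T@t, d
def atz(f,uv,z):
    c,d=ray(f,uv); return c+d*(z-c[2])/d[2]
def tri(f1,u1,f2,u2):
    c1,d1=ray(f1,u1);c2,d2=ray(f2,u2)
    A=np.stack([d1,-d2],1); s=np.linalg.lstsq(A,c2-c1,rcond=None)[0]
    p,q=c1+d1*s[0],c2+d2*s[1]; return (p+q)/2,np.linalg.norm(p-q)
def proj(f,p):
    return cv2.projectPoints(np.array(p,float).reshape(-1,3),np.array(f['rvec'],float),np.array(f['tvec'],float),np.array(f['mtx'],float),None)[0].reshape(-1,2)
def save(f,n): cv2.imwrite('pics/'+n,f['img'][:,:,::-1])
def crop(f,n,u,v,w,h,s):
    u0,v0=max(0,int(u-w/2)),max(0,int(v-h/2))
    c=f['img'][v0:v0+h,u0:u0+w,::-1]; cv2.imwrite('pics/'+n,cv2.resize(c,None,fx=s,fy=s,interpolation=cv2.INTER_CUBIC)); print('crop origin',u0,v0,'scale',s)
E
python3 - <<'E'
from h import *
a=imaging.grab_frame('top');b=imaging.grab_frame('side')
save(a,'t0.png');save(b,'s0.png')
print(bot.sense()); print(bot.grip_depth)
for q in ['roller_center','worn_roller_center','cradle_a','bay','plunger_nose','hood_edge','drive_face','hub','handle_grip']:
  for n,f in(('t',a),('s',b)):
    print(q,n,[(np.round(r['uv'],1).tolist(),round(r['p'],2)) for r in mark_of(f,q)[:4]])
E
```

```text
pics
{'time_s': 0.1, 'joints': array([-1.46159996e+00,  3.13910614e-01,  4.50987793e-02,  1.30363105e+00,
       -6.14769431e-06,  1.43119618e+00]), 'qd': array([ 8.99185098e-04, -1.75476963e-03,  2.87787746e-03,  1.50904485e-03,
        3.33675417e-04, -3.76374548e-05]), 'tau': array([ 2.88608026e-03, -4.81726849e+01,  2.99243921e+01,  1.28518316e-02,
       -1.93275746e-04,  5.99571592e-06]), 'tool_pos': array([ 0.14151852, -0.55678067,  0.19990899]), 'eef_rot': array([ 9.92272174e-01,  1.24077620e-01,  9.44142315e-06, -8.23230561e-04]), 'force': array([ 0.90577858,  0.32124392, -0.20260358]), 'torque': array([ 0.03794654,  0.01950936, -0.00048927]), 'finger_gap': 1.0013793801881332}
0.0187
roller_center t [([372.7, 270.1], 0.96), ([434.5, 317.1], 0.86), ([414.2, 203.8], 0.58), ([309.4, 115.5], 0.33)]
roller_center s [([272.7, 247.5], 0.85), ([350.7, 257.8], 0.6), ([236.0, 300.1], 0.55)]
worn_roller_center t [([339.6, 196.7], 0.75)]
worn_roller_center s [([339.6, 205.8], 0.81)]
cradle_a t [([410.4, 208.9], 0.79)]
cradle_a s [([351.4, 268.6], 0.73)]
bay t [([230.1, 169.3], 0.65)]
bay s [([328.0, 152.7], 0.76), ([280.2, 208.3], 0.4)]
plunger_nose t []
plunger_nose s [([330.8, 117.3], 0.55)]
hood_edge t [([249.0, 173.0], 0.71)]
hood_edge s [([330.8, 159.5], 0.95)]
drive_face t [([209.0, 160.6], 0.72)]
drive_face s [([333.4, 140.1], 0.76)]
hub t [([157.6, 143.3], 0.61), ([210.4, 157.8], 0.48), ([414.7, 206.4], 0.38)]
hub s [([327.5, 117.0], 0.83)]
handle_grip t [([153.2, 158.5], 0.5)]
handle_grip s [([321.2, 113.9], 0.61)]
```

View pics/t0.png

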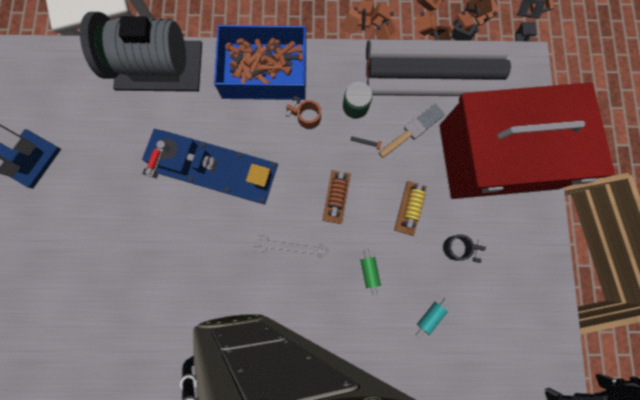

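View pics/s0.png

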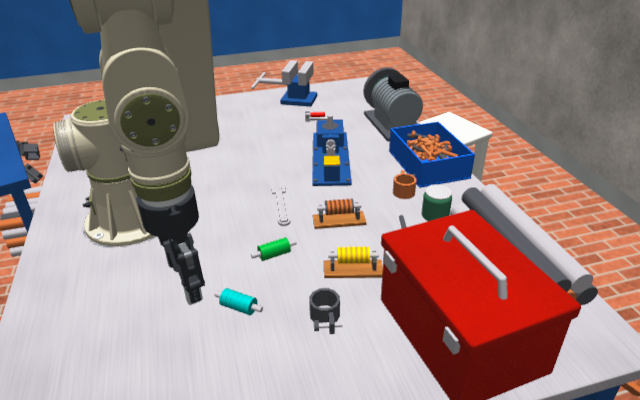

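Roller candidates in the top view: yellow/brass (413,206), rust-brown worn (339,196), green (371,270) and turquoise (433,317). By the description I choose the yellow one, at side (352,256). The blue head runs from (150,140) to (270,195) in the top view, with its hood at (258,175).

Run:
```python
from h import *
a=imaging.grab_frame('top');b=imaging.grab_frame('side')
crop(a,'t1.png',412,206,60,80,7)
crop(b,'s1.png',352,258,90,60,8)
crop(a,'t2.png',208,165,150,90,5)
crop(b,'s2.png',330,150,70,90,6)
print(ray(a,[0,0])[0],ray(b,[0,0])[0])
pairs={'roller':([414.2,203.8],[350.7,257.8]),'bay':([230.1,169.3],[328,152.7]),'hood':([249,173],[330.8,159.5]),'drive':([209,160.6],[333.4,140.1]),'hub':([157.6,143.3],[327.5,117]),'grip':([153.2,158.5],[321.2,113.9])}
Z={'roller':.045,'bay':.048,'hood':.064,'drive':.048,'hub':.101,'grip':.101}
for k,(u,v) in pairs.items():
  print(k,*[np.round(x,4) for x in tri(a,u,b,v)],np.round(atz(a,u,Z[k])[:2],4),np.round(atz(b,v,Z[k])[:2],4))
```

```text
crop origin 382 166 scale 7
crop origin 307 228 scale 8
crop origin 133 120 scale 5
crop origin 295 105 scale 6
[ 0.33791906 -0.11661087  0.91010686] [ 0.18862047 -1.15951648  0.77779836]
roller [ 0.4825 -0.3551  0.0398] 0.0097 [ 0.4865 -0.3547] [ 0.4754 -0.3611]
bay [0.5614 0.0849 0.055 ] 0.0052 [0.5659 0.0863] [0.5622 0.0965]
hood [0.5539 0.0389 0.0583] 0.0014 [0.5531 0.0377] [0.5502 0.0292]
drive [0.5858 0.1321 0.0666] 0.0082 [0.587  0.1381] [0.6007 0.1669]
hub [0.6106 0.2468 0.0893] 0.0086 [0.6112 0.2414] [0.5988 0.2215]
grip [0.5808 0.2479 0.101 ] 0.0109 [0.5752 0.2483] [0.5867 0.2492]
```

View pics/t1.png

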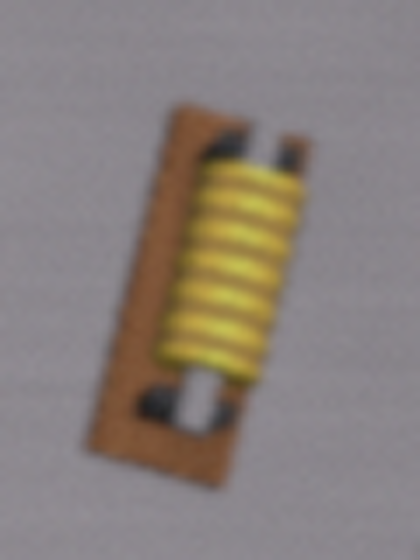

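View pics/s1.png

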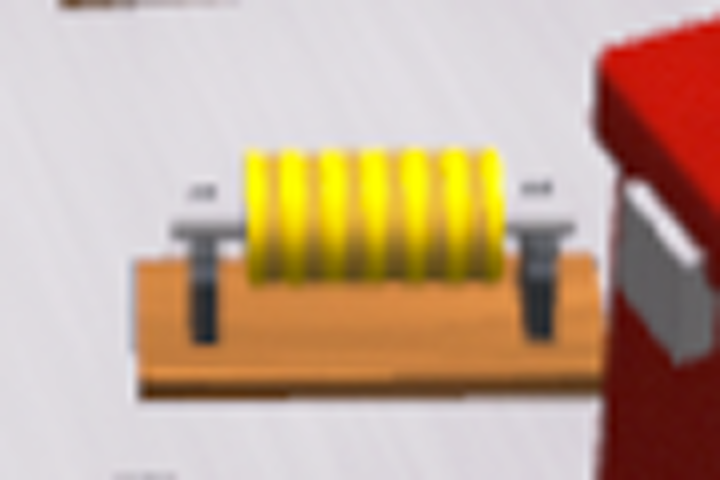

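View pics/t2.png

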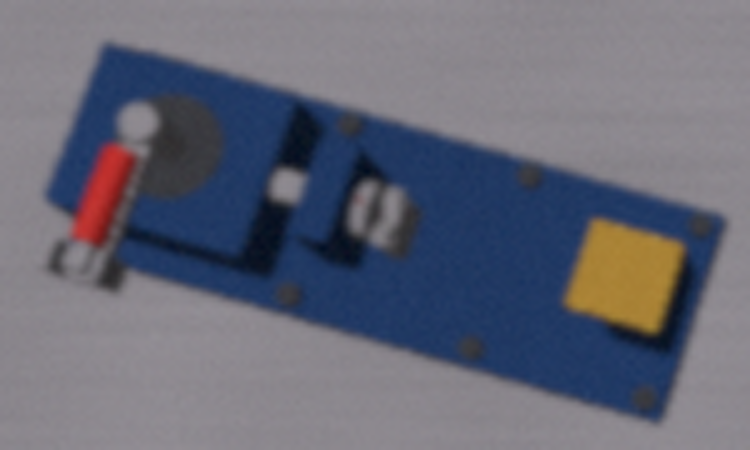

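View pics/s2.png

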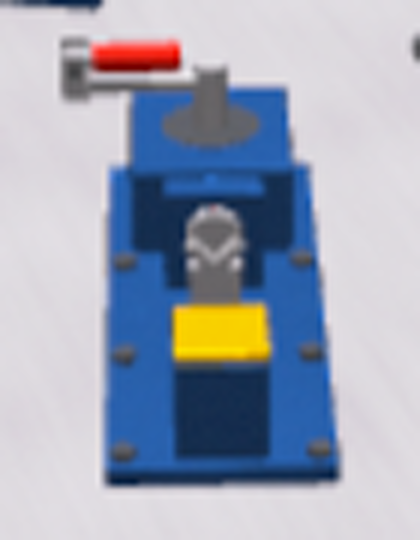

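The crops confirm it: the yellow/brass roller sits in its cradle at top (413,205), and the red handle is folded towards the hub. Next I'll fit the poses using colour masks.

```bash
cat > fit.py <<'E'
from h import *
from scipy.optimize import least_squares
def mask(f,lo,hi,box):
    hsv=cv2.cvtColor(f['img'],cv2.COLOR_RGB2HSV); m=cv2.inRange(hsv,np.array(lo),np.array(hi))
    if lo[0]==0: m|=cv2.inRange(hsv,np.array((172,)+tuple(lo[1:])),np.array((180,)+tuple(hi[1:])))
    z=np.zeros_like(m);x0,y0,x1,y1=box; z[y0:y1,x0:x1]=m[y0:y1,x0:x1]
    n,l,s,c=cv2.connectedComponentsWithStats(z)
    k=1+np.argmax(s[1:,4]); return (l==k).astype(np.uint8)
def hullmask(f,P,S=8):
    # returns moments of hull (centroid, area) using cv2 hull
    uv=proj(f,P).astype(np.float32); h=cv2.convexHull(uv)
    M=cv2.moments(h); return np.array([M['m10']/M['m00'],M['m01']/M['m00']]),M
def mom(m):
    M=cv2.moments(m,True); return np.array([M['m10']/M['m00'],M['m01']/M['m00']]),M
def ang(M): return 0.5*np.arctan2(2*M['mu11'],M['mu20']-M['mu02'])
def cyl(c,ax,L,r):
    ax=ax/np.linalg.norm(ax); u=np.cross(ax,[0,0,1.]);u/=np.linalg.norm(u);v=np.cross(u,ax)
    t=np.linspace(0,2*np.pi,24)
    return np.concatenate([c+s*L/2*ax+r*(np.cos(t)[:,None]*u+np.sin(t)[:,None]*v) for s in(-1,1)])
def box(f,x,y,z): 
    return np.array([f(a,b,c) for a in x for b in y for c in z])
E
python3 - <<'E'
from fit import *
a=imaging.grab_frame('top');b=imaging.grab_frame('side')
Y=((18,110,70),(34,255,255)); Rd=((0,150,80),(6,255,255))
mm={}
def get(n,f,c,bx):
    m=mask(f,*c,bx); o=mom(m); print(n,np.round(o[0],2),o[1]['m00'],round(np.degrees(ang(o[1])),1)); return m,o
ht=get('hoodT',a,Y,(235,150,285,200)); hs=get('hoodS',b,Y,(315,145,350,175))
rt=get('redT',a,Rd,(140,140,170,180)); rs=get('redS',b,Rd,(300,105,330,125))
lt=get('rolT',a,Y,(390,170,440,240)); ls=get('rolS',b,Y,(325,235,380,275))
def T(p):
    c,s=np.cos(p[2]),np.sin(p[2])
    return lambda x,y,z: np.array([p[0]+c*x-s*y,p[1]+s*x+c*y,z])
def res(p,full=False):
    f=T(p); H=box(f,(-.022,.022),(-.051,-.096),(.064,.070))
    C=cyl(f(-.070+.009+.023,.155,.101),f(1,0,0)-f(0,0,0),.046,.008)
    r=[hullmask(a,H)[0]-ht[1][0],hullmask(b,H)[0]-hs[1][0],hullmask(a,C)[0]-rt[1][0],hullmask(b,C)[0]-rs[1][0]]
    if full: print('areas',[hullmask(q,w)[1]['m00'] for q,w in((a,H),(b,H),(a,C),(b,C))])
    return np.concatenate(r)
s=least_squares(res,[.565,.087,-.28]); print('bay',np.round(s.x,4),np.round(s.fun,2)); res(s.x,True)
for sel in ([0,1,4,5],[2,3,6,7],):
    q=least_squares(lambda p:res(p)[sel],s.x); print(sel,np.round(q.x,4),np.round(res(q.x),2))
def res2(p,full=False):
    C=cyl(np.array([p[0],p[1],.045]),np.array([np.cos(p[2]),np.sin(p[2]),0]),.068,.018)
    A,B=hullmask(a,C),hullmask(b,C)
    d=ang(A[1])-ang(lt[1][1]); d=(d+np.pi/2)%np.pi-np.pi/2
    d2=ang(B[1])-ang(ls[1][1]); d2=(d2+np.pi/2)%np.pi-np.pi/2
    if full: print(A[1]['m00'],B[1]['m00'])
    return np.concatenate([A[0]-lt[1][0],B[0]-ls[1][0],[d*8,d2*8]])
for g in (-.2,1.3,0.2):
    s2=least_squares(res2,[.4865,-.355,g]); print('rol',np.round(s2.x,4),np.round(s2.fun,2),s2.cost)
res2(s2.x,True)
# overlay
f=T(s.x)
for nm,F in(('t',a),('s',b)):
    im=cv2.resize(F['img'][:,:,::-1],None,fx=4,fy=4,interpolation=cv2.INTER_CUBIC)
    def dot(P,c): 
        for uv in proj(F,P): cv2.circle(im,tuple(int(round(k*4+1.5)) for k in uv),2,c,-1)
    dot(box(f,(-.022,.022),(-.051,-.096),(.064,.070)),(255,0,255))
    dot(box(f,(-.055,.055),(0,-.05),(.012,)),(0,255,0))
    dot([f(0,.055,.048),f(0,.155,.098),f(0,0,.048),f(0,-.047,.048)],(255,255,255))
    dot([f(x,.050,.050) for x in(-.0105,.0105)],(0,255,255))
    r=s2.x;d=np.array([np.cos(r[2]),np.sin(r[2]),0]);c=np.array([r[0],r[1],.045])
    dot([c-.055*d,c+.055*d,c],(255,0,0)); 
    if nm=='t': cv2.imwrite('pics/ov_t.png',im[480:840,520:1180]); cv2.imwrite('pics/ov_tr.png',im[660:980,1500:1800])
    else: cv2.imwrite('pics/ov_s.png',im[400:780,1200:1460]); cv2.imwrite('pics/ov_sr.png',im[920:1140,1260:1580])
E
```

```text
hoodT [257.93 174.99] 365.0 26.4
hoodS [331.36 160.03] 142.0 1.6
redT [153.15 158.35] 126.0 -69.4
redS [317.48 114.43] 56.0 -1.6
rolT [414.19 204.01] 447.0 -75.6
rolS [353.42 254.74] 525.0 -0.2
bay [ 0.5684  0.0881 -0.2823] [-0.62 -0.04 -0.09  0.75  0.38  0.21  0.26  0.18]
areas [370.9056741753593, 159.23172288853675, 162.5637094086269, 76.96031837235205]
[0, 1, 4, 5] [ 0.5685  0.0878 -0.2823] [-0.51 -0.1  -0.01  0.79  0.5   0.15  0.33  0.21]
[2, 3, 6, 7] [ 0.5692  0.0911 -0.2728] [-1.81 -0.67  0.13  0.18 -1.01  0.5  -0.21 -0.19]
rol [ 0.4846 -0.3539 -0.2   ] [-0.22  0.46  0.39  0.18 -0.67 -0.47] 0.5673983898841487
rol [ 0.4855 -0.3513  1.2981] [ -1.1    0.26   0.23  -0.23 -12.41  11.8 ] 147.4117743679812
rol [ 0.4846 -0.3541  0.2   ] [-0.16  0.43  0.23  0.27 -3.98 -2.76] 11.877572692889219
460.6347191326786 557.191391558852
```

```bash
sed -i 's/^def get/def get/' fit.py
python3 - <<'E'
from fit import *
a=imaging.grab_frame('top');b=imaging.grab_frame('side')
Y=((18,110,70),(34,255,255)); Rd=((0,150,80),(6,255,255))
g=lambda f,c,bx: mom(mask(f,*c,bx))
ht=g(a,Y,(235,150,285,200));hs=g(b,Y,(315,145,350,175));rt=g(a,Rd,(140,140,170,180));rs=g(b,Rd,(300,105,330,125));lt=g(a,Y,(390,170,440,240));ls=g(b,Y,(325,235,380,275))
def T(p):
    c,s=np.cos(p[2]),np.sin(p[2])
    return lambda x,y,z: np.array([p[0]+c*x-s*y,p[1]+s*x+c*y,z])
def res(p):
    f=T(p); H=box(f,(-.022,.022),(-.051,-.096),(.064,.070))
    C=cyl(f(-.070+.009+.023,.155,.101),f(1,0,0)-f(0,0,0),.046,.008)
    return np.concatenate([hullmask(a,H)[0]-ht[0],hullmask(b,H)[0]-hs[0],hullmask(a,C)[0]-rt[0],hullmask(b,C)[0]-rs[0]])
kw=dict(x_scale=[.01,.01,.1],diff_step=[.002,.01,.02])
s=least_squares(res,[.565,.087,-.28],**kw); print('bay',np.round(s.x,4),np.round(s.fun,2))
def res2(p):
    C=cyl(np.array([p[0],p[1],.045]),np.array([np.cos(p[2]),np.sin(p[2]),0]),.068,.018)
    A,B=hullmask(a,C),hullmask(b,C)
    d=ang(A[1])-ang(lt[1]); d=(d+np.pi/2)%np.pi-np.pi/2
    d2=ang(B[1])-ang(ls[1]); d2=(d2+np.pi/2)%np.pi-np.pi/2
    return np.concatenate([A[0]-lt[0],B[0]-ls[0],[d*8,d2*8]])
s2=least_squares(res2,[.4865,-.355,-.2],**kw); print('rol',np.round(s2.x,4),np.round(s2.fun,2))
f=T(s.x)
for nm,F in(('t',a),('s',b)):
    im=cv2.resize(F['img'][:,:,::-1],None,fx=4,fy=4,interpolation=cv2.INTER_CUBIC)
    def dot(P,c): 
        for uv in proj(F,P): cv2.circle(im,tuple(int(round(k*4+1.5)) for k in uv),2,c,-1)
    dot(box(f,(-.022,.022),(-.051,-.096),(.064,.070)),(255,0,255))
    dot(box(f,(-.055,.055),(0,-.05),(.012,)),(0,255,0))
    dot([f(0,.055,.048),f(0,.155,.098),f(0,0,.048),f(0,-.047,.048)],(255,255,255))
    dot([f(x,.050,.050) for x in(-.0105,.0105)],(0,255,255))
    r=s2.x;d=np.array([np.cos(r[2]),np.sin(r[2]),0]);c=np.array([r[0],r[1],.045])
    dot([c-.055*d,c+.055*d,c],(255,0,0)); 
    if nm=='t': A=im[500:840,540:1160]; B=im[660:1000,1520:1780]; B
    else: C=im[400:780,1200:1460]; D=im[920:1140,1260:1580]
cv2.imwrite('pics/ov_t.png',A);cv2.imwrite('pics/ov_s.png',np.hstack([C,np.pad(B,((0,40),(0,0),(0,0))),]));cv2.imwrite('pics/ov_sr.png',D)
E
```

```text
bay [ 0.5685  0.0883 -0.2808] [-0.7  -0.18 -0.02  0.7   0.31  0.22  0.22  0.16]
rol [ 0.4846 -0.3537 -0.2812] [-0.25  0.41  0.41  0.14 -0.   -0.03]
```

View pics/ov_t.png

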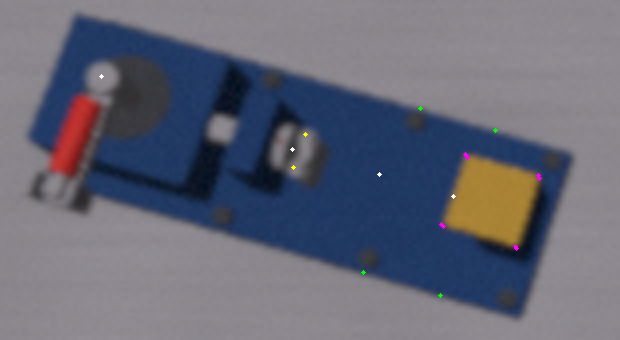

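View pics/ov_s.png

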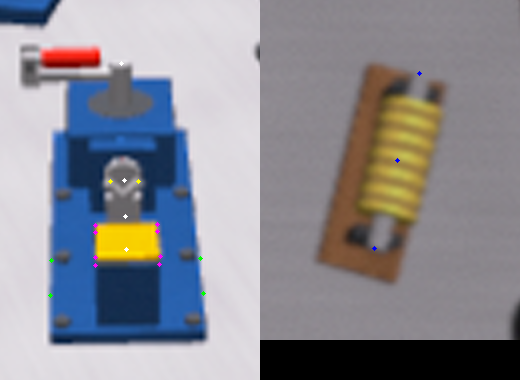

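View pics/ov_sr.png

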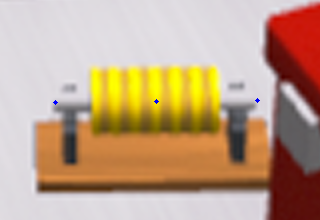

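```bash
cat > plan.py <<'E'
from h import *
BAY=np.array([.5685,.0883]);PSI=-.2808
def B(x,y,z): 
    c,s=np.cos(PSI),np.sin(PSI); return np.array([BAY[0]+c*x-s*y,BAY[1]+s*x+c*y,z])
def down(yaw,lean=0.0,leanaxis='y'):
    # tool down with tool x at yaw, then turned about own axis
    c,s=np.cos(yaw),np.sin(yaw)
    M=np.array([[c,s,0],[s,-c,0],[0,0,-1.]])
    return R.from_matrix(M)*R.from_rotvec({'x':[lean,0,0],'y':[0,lean,0]}[leanaxis])
def cur():
    s=bot.sense(); return np.array(s['tool_pos']),R.from_quat(s['eef_rot']),s
def tool(g,Rt): return np.array(g)+Rt.apply([0,0,.0187])   # TCP for grasp point g
def rows(p0,R0,p1,R1,n,jaw,ease=False):
    w=(R0.inv()*R1).as_rotvec(); out=[];p=p0.copy();Rc=R0
    for i in range(1,n+1):
        pt=p0+(p1-p0)*i/n; Rn=R0*R.from_rotvec(w*i/n)
        d=Rc.inv().apply(pt-p)/.04; v=(Rc.inv()*Rn).as_rotvec()
        out.append(' '.join('%.3g'%round(k,3) for k in list(v)+list(d))+' %g'%jaw)
        p,Rc=pt,Rn
    return out
def show(p1,R1,n,jaw):
    p,Rc,s=cur(); r=rows(p,Rc,np.array(p1),R1,n,jaw)
    print('t',round(s['time_s'],2),'need',np.round((np.array(p1)-p)*1000,1),'rot',np.round((Rc.inv()*R1).as_rotvec(),3),'F',np.round(s['force'],1)); print('; '.join(r))
E
python3 - <<'E'
from plan import *
a=imaging.grab_frame('top')
print([np.round(atz(a,u,0),3) for u in ([453,197],[441,130])])
show([.4846,-.3537,.100],down(-.281),10,60)
E
```

```text
[array([ 0.512, -0.466,  0.   ]), array([ 0.69 , -0.444,  0.   ])]
t 1.35 need [ 343.   203.6 -100.7] rot [ 0.   -0.    0.53] F [-0.7 -0.1  0.4]
0 -0 0.053 0.956 -0.282 0.252 60; 0 -0 0.053 0.94 -0.333 0.252 60; 0 -0 0.053 0.921 -0.382 0.252 60; 0 -0 0.053 0.9 -0.43 0.252 60; 0 -0 0.053 0.876 -0.477 0.252 60; 0 -0 0.053 0.849 -0.523 0.252 60; 0 -0 0.053 0.82 -0.567 0.252 60; 0 -0 0.053 0.789 -0.61 0.252 60; 0 -0 0.053 0.756 -0.651 0.252 60; 0 -0 0.053 0.72 -0.69 0.252 60
```

Request:
jog_arm:
  rows: "0 0 0.053 0.95 -0.28 0.15 60; 0 0 0.053 0.94 -0.33 0.2 60; 0 0 0.053 0.92 -0.38 0.25 60; 0 0 0.053 0.9 -0.43 0.25 60; 0 0 0.053 0.88 -0.48 0.25 60; 0 0 0.053 0.85 -0.52 0.25 60; 0 0 0.053 0.82 -0.57 0.25 60; 0 0 0.053 0.79 -0.61 0.25 60; 0 0 0.053 0.76 -0.65 0.25 60; 0 0 0.053 0.72 -0.69 0.25 60"

```text
time_s: 2.35
tool_pos: [0.4962, -0.3579, 0.1049]
eef_rot: [0.988, -0.157, 0.002, 0.004]
force: [-0.1, 0.6, 0.5]
finger_gap: 0.701
```

Run:
```python
from plan import *
show([.4846,-.3537,.090],down(-.281),3,60)
```

```text
t 2.35 need [-11.6   4.2 -14.9] rot [ 0.008 -0.004 -0.033] F [-0.1  0.6  0.5]
0.003 -0.001 -0.011 -0.103 -0.005 0.123 60; 0.003 -0.001 -0.011 -0.103 -0.006 0.124 60; 0.003 -0.001 -0.011 -0.103 -0.006 0.124 60
```

Request:
jog_arm:
  rows: "0.003 -0.001 -0.011 -0.1 -0.005 0.12 60; 0.003 -0.001 -0.011 -0.1 -0.006 0.12 60; 0.002 -0.001 -0.01 -0.08 0 0.12 60; 0 0 0 0 0 0 60"

```text
time_s: 2.75
tool_pos: [0.4875, -0.3505, 0.0875]
eef_rot: [0.991, -0.136, -0.0, -0.001]
force: [-0.7, -1.2, 0.3]
finger_gap: 0.702
```

Run:
```python
from plan import *
show([.4846,-.3537,.026],down(-.281),4,60)
a=imaging.grab_frame('top');b=imaging.grab_frame('side')
crop(a,'t3.png',412,206,100,100,6); crop(b,'s3.png',352,240,120,90,6)
```

```text
t 2.75 need [ -2.9  -3.2 -61.5] rot [-0.003  0.001  0.007] F [-0.7 -1.2  0.3]
-0.001 0 0.002 -0.012 0.025 0.384 60; -0.001 0 0.002 -0.012 0.025 0.385 60; -0.001 0 0.002 -0.012 0.025 0.385 60; -0.001 0 0.002 -0.012 0.024 0.385 60
crop origin 362 156 scale 6
crop origin 292 195 scale 6
```

View pics/s3.png

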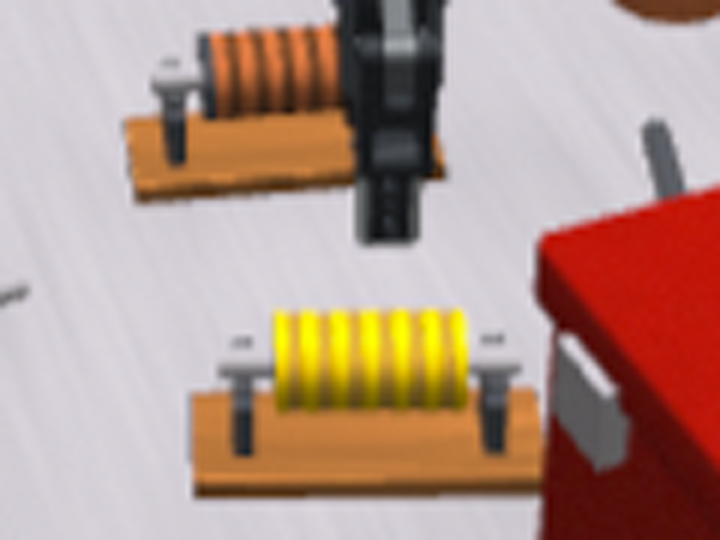

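View pics/t3.png

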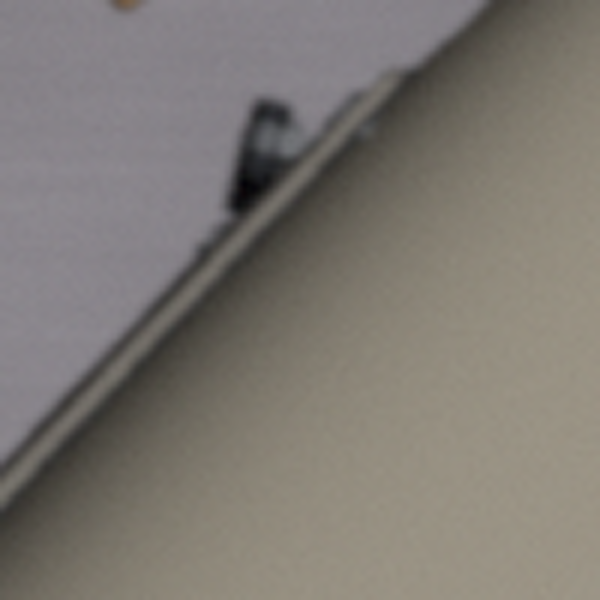

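The gripper is above the yellow roller in the side view, with its tips at about (357,235). I'll go down now.

Request:
jog_arm:
  rows: "0 0 0.003 -0.03 0.05 0.36 60; 0 0 0.003 -0.02 0.03 0.38 60; 0 0 0.002 -0.01 0.02 0.38 60; 0 0 0 0 0 0.3 60; 0 0 0 0 0 0.05 60; 0 0 0 0 0 0 60"

```text
time_s: 3.45
tool_pos: [0.4838, -0.3608, 0.0322]
eef_rot: [0.989, -0.145, 0.004, 0.002]
force: [-0.2, -0.6, 0.8]
finger_gap: 0.706
```

Run:
```python
from plan import *
show([.4846,-.3537,.026],down(-.281),1,60)
b=imaging.grab_frame('side')
p,_,_=cur(); print(proj(b,[p,[.4846,-.3537,.045]]))
crop(b,'s4.png',352,245,100,80,7)
```

```text
t 3.45 need [ 0.8  7.1 -6.2] rot [ 0.002 -0.008 -0.01 ] F [-0.2 -0.6  0.8]
0.002 -0.008 -0.01 -0.034 -0.177 0.154 60
[[354.26428182 261.38092131]
 [353.60517419 254.85511917]]
crop origin 302 205 scale 7
```

View pics/s4.png

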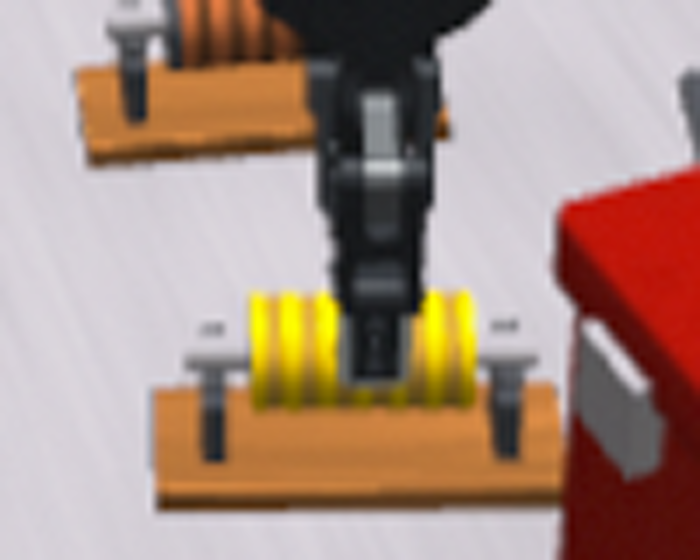

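Request:
jog_arm:
  rows: "0.002 -0.008 -0.01 -0.05 -0.16 0.15 60; 0 0 0 -0.01 -0.02 0.02 60; 0 0 0 0 0 0 60"

```text
time_s: 3.8
tool_pos: [0.4847, -0.3535, 0.0268]
eef_rot: [0.99, -0.139, 0.001, 0.001]
force: [-0.4, 0.3, 0.8]
finger_gap: 0.702
```

Run:
```python
from plan import *
show([.4840,-.3537,.026],down(-.281),1,60)
```

```text
t 3.8 need [-0.7 -0.2 -0.8] rot [ 0.001 -0.002  0.001] F [-0.4  0.3  0.8]
0.001 -0.002 0.001 -0.014 0.01 0.019 60
```

Request:
jog_arm:
  rows: "0 0 0 -0.02 0 0.02 40; 0 0 0 0 0 0 34; 0 0 0 0 0 0 30; 0 0 0 0 0 0 28; 0 0 0 0 0 0 28; 0 0 0 0 0 0 28"
  grip_force: 60

```text
time_s: 4.4
tool_pos: [0.4845, -0.3534, 0.0267]
eef_rot: [0.99, -0.139, 0.002, 0.001]
force: [-0.3, 0.9, 0.2]
finger_gap: 0.326
```

Run:
```python
from plan import *
p,Rc,s=cur(); print(p,(Rc.inv()*down(-.281)).as_rotvec(),s['force'],s['finger_gap']*85.4)
show(p+[0,0,.12],down(-.281),4,28)
```

```text
[ 0.48450946 -0.35335697  0.02670056] [ 0.00219623 -0.0036449   0.00199467] [-0.27906253  0.87264958  0.16487649] 27.83765829098513
t 4.4 need [  0.   0. 120.] rot [ 0.002 -0.004  0.002] F [-0.3  0.9  0.2]
0.001 -0.001 0 0.003 0.002 -0.75 28; 0.001 -0.001 0 0.002 0.001 -0.75 28; 0.001 -0.001 0 0.001 0.001 -0.75 28; 0.001 -0.001 0 0.001 0 -0.75 28
```

Run:
```python
from plan import *
b=imaging.grab_frame('side')
crop(b,'s5.png',352,245,90,70,8)
```

```text
crop origin 307 210 scale 8
```

View pics/s5.png

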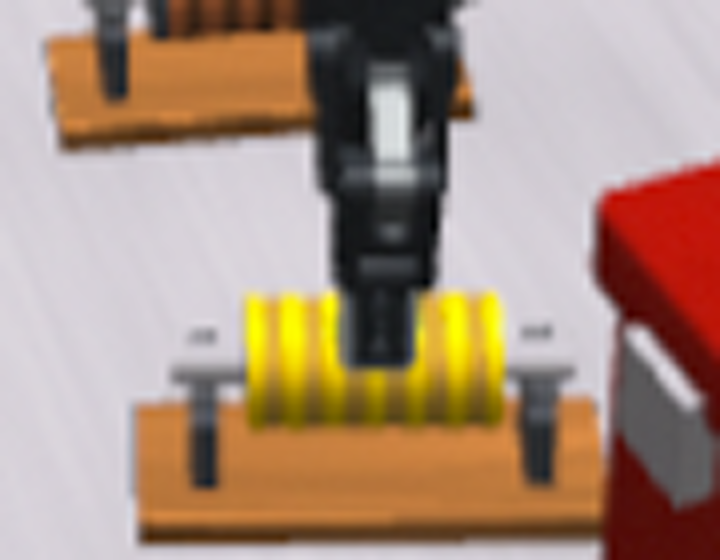

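Request:
jog_arm:
  rows: "0 0 0 0 0 0 20; 0 0 0 0 0 0 20"

```text
time_s: 4.65
tool_pos: [0.4848, -0.3544, 0.0288]
eef_rot: [0.99, -0.139, 0.002, 0.002]
force: [-1.2, 2.4, 2.3]
finger_gap: 0.234
```

Run:
```python
from plan import *
b=imaging.grab_frame('side')
for y in(-.353,-.372,-.38): 
  for z in (.027,.035,.045): print(y,z,proj(b,[.4845,y,z])[0])
crop(b,'s6.png',352,245,90,70,8)
```

```text
-0.353 0.027 [353.29714093 260.91069462]
-0.353 0.035 [353.36758537 258.14791801]
-0.353 0.045 [353.45642298 254.66377514]
-0.372 0.027 [356.17009788 266.45305507]
-0.372 0.035 [356.25295534 263.67421356]
-0.372 0.045 [356.35745979 260.16938324]
-0.38 0.027 [357.40353543 268.8325392 ]
-0.38 0.035 [357.49181775 266.04698375]
-0.38 0.045 [357.60317019 262.53350122]
crop origin 307 210 scale 8
```

View pics/s6.png

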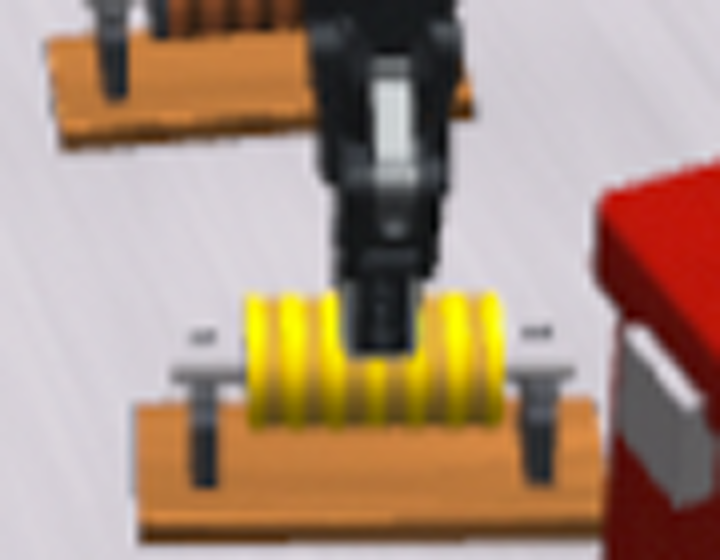

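The fingertips end about 30 mm higher than the reported TCP suggests: crop row 355 is z≈0.06, and the 20 mm chord agrees. I'll reopen, go lower in small steps and check the picture.

Request:
jog_arm:
  rows: "0 0 0 0 0 0 62; 0 0 0 0 0 0 62; 0 0 0 0 0 0 62; 0 0 0 0 0 0.15 62; 0 0 0 0 0 0.15 62; 0 0 0 0 0 0 62"

```text
time_s: 5.3
tool_pos: [0.4847, -0.3542, 0.0147]
eef_rot: [0.99, -0.139, 0.002, 0.002]
force: [-0.3, -0.4, -0.7]
finger_gap: 0.731
```

Run:
```python
from plan import *
show([.4840,-.3537,.015],down(-.281),1,60)
b=imaging.grab_frame('side');a=imaging.grab_frame('top')
print(bot.sense()['joints'])
crop(b,'s7.png',352,240,90,70,8); save(a,'t7.png')
```

```text
t 5.3 need [-0.7  0.5  0.3] rot [ 0.004 -0.005  0.002] F [-0.3 -0.4 -0.7]
0.004 -0.005 0.002 -0.02 -0.007 -0.007 60
[-7.64205627e-01  4.71455404e-01 -1.92096981e-01  9.00656765e-01
 -1.05880451e-03  2.65679899e+00]
crop origin 307 205 scale 8
```

View pics/s7.png

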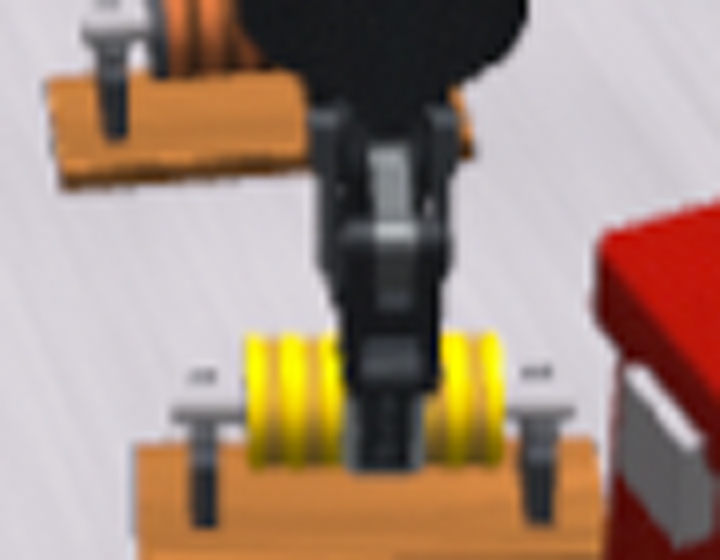

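View pics/t7.png

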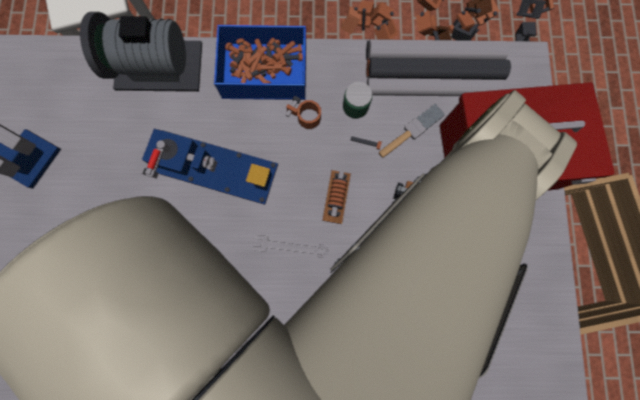

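Request:
jog_arm:
  rows: "0 0 0 -0.02 0 0.15 62; 0 0 0 0 0 0.15 62; 0 0 0 0 0 0 50; 0 0 0 0 0 0 40; 0 0 0 0 0 0 32; 0 0 0 0 0 0 32; 0 0 0 0 0 0 32"
  grip_force: 40

```text
time_s: 6.1
tool_pos: [0.4842, -0.3542, 0.0026]
eef_rot: [0.99, -0.139, 0.002, 0.002]
force: [-0.6, -0.1, -0.8]
finger_gap: 0.407
```

Run:
```python
from plan import *
b=imaging.grab_frame('side')
crop(b,'s8.png',352,240,90,70,8)
```

```text
crop origin 307 205 scale 8
```

View pics/s8.png

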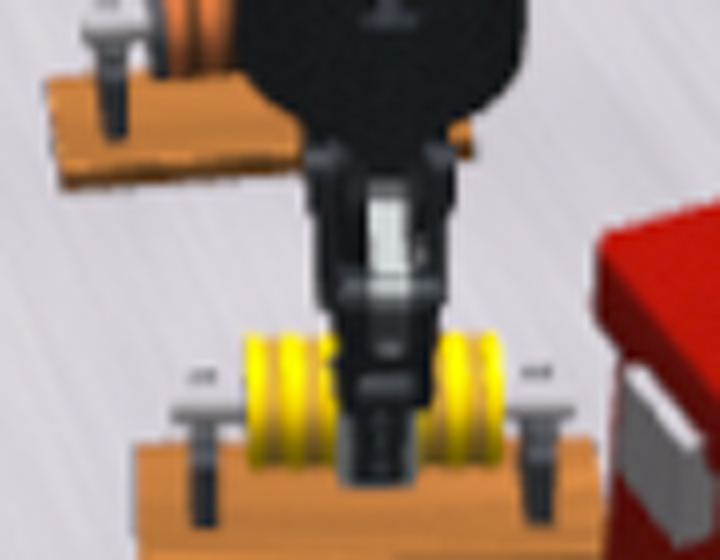

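Request:
jog_arm:
  rows: "0 0 0 0 0 0 50; 0 0 0 0 0 0 50; 0 0 0 0 0 0.15 50; 0 0 0 0 0 0.15 50; 0 0 0 0 0 0 40; 0 0 0 0 0 0 28; 0 0 0 0 0 0 28; 0 0 0 0 0 0 28; 0 0 0 0 0 0 28"
  grip_force: 60

```text
time_s: 7.05
tool_pos: [0.4849, -0.3545, -0.0098]
eef_rot: [0.99, -0.139, 0.003, 0.002]
force: [-0.5, 1.2, 0.3]
finger_gap: 0.405
```

Run:
```python
from plan import *
b=imaging.grab_frame('side')
crop(b,'s9.png',352,240,90,70,8)
p,Rc,s=cur(); show(p+[0,0,.17],down(-.281),5,28)
```

```text
crop origin 307 205 scale 8
t 7.1 need [  0.   0. 170.] rot [ 0.004 -0.007  0.002] F [-0.4  0.1  0.5]
0.001 -0.001 0 0.006 0.003 -0.85 28; 0.001 -0.001 0 0.004 0.003 -0.85 28; 0.001 -0.001 0 0.003 0.002 -0.85 28; 0.001 -0.001 0 0.002 0.001 -0.85 28; 0.001 -0.001 0 0.001 0.001 -0.85 28
```

View pics/s9.png

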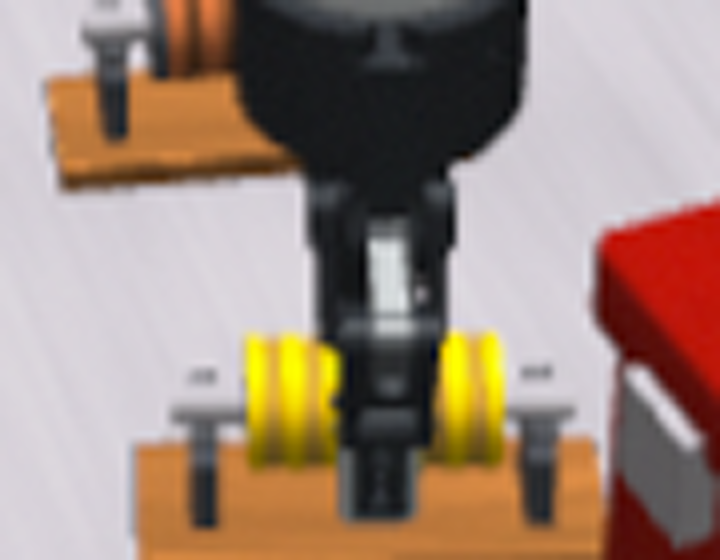

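The jaws hold the body at 34.6 mm, with the axis level with the grasp point. The axis is therefore about 55 mm behind the reported TCP, and I'll use that figure. Lifting now.

Request:
jog_arm:
  rows: "0.001 -0.002 0.001 0 0 -0.3 28; 0.001 -0.002 0 0 0 -0.7 28; 0 0 0 0 0 -0.85 28; 0 0 0 0 0 -0.85 28; 0 0 0 0 0 -0.6 28; 0 0 0 0 0 -0.2 28; 0 0 0 0 0 0 28"

```text
time_s: 7.8
tool_pos: [0.4818, -0.3519, 0.1349]
eef_rot: [0.99, -0.14, -0.003, -0.001]
force: [1.1, 0.2, -2.4]
finger_gap: 0.406
```

```bash
sed -i 's/def tool(g,Rt).*/G=.0548\ndef tool(g,Rt): return np.array(g)+Rt.apply([0,0,G])/' plan.py
python3 - <<'E'
from plan import *
b=imaging.grab_frame('side')
crop(b,'s10.png',352,210,120,90,6)
p,Rc,s=cur(); ax=p-Rc.apply([0,0,G]); print(p,ax,proj(b,ax), s['force'])
th=.35
Rt=down(PSI+np.pi/2,th,'y')
# approach: low end yl, zl
def ctr(yl,zl,th): return B(0,yl+.055*np.cos(th),zl+.048+.055*np.sin(th))
show(tool(ctr(-.040,.07,th),Rt),Rt,14,28)
E
```

```text
crop origin 292 165 scale 6
[ 0.48164096 -0.35172748  0.13411288] [ 0.48192827 -0.35192692  0.18891176] [[353.4678525  200.35365263]] [-0.32722954 -0.03419978 -2.62600705]
t 7.85 need [ 95.3 469.3 -48.7] rot [ 0.268  0.278 -1.554] F [-0.3 -0.  -2.6]
0.019 0.02 -0.111 -0.068 -0.852 0.089 28; 0.019 0.02 -0.111 0.025 -0.853 0.105 28; 0.019 0.02 -0.111 0.117 -0.843 0.123 28; 0.019 0.02 -0.111 0.207 -0.822 0.142 28; 0.019 0.02 -0.111 0.293 -0.791 0.162 28; 0.019 0.02 -0.111 0.376 -0.751 0.184 28; 0.019 0.02 -0.111 0.452 -0.701 0.206 28; 0.019 0.02 -0.111 0.523 -0.643 0.229 28; 0.019 0.02 -0.111 0.586 -0.577 0.251 28; 0.019 0.02 -0.111 0.641 -0.503 0.274 28; 0.019 0.02 -0.111 0.686 -0.424 0.296 28; 0.019 0.02 -0.111 0.723 -0.34 0.317 28; 0.019 0.02 -0.111 0.749 -0.252 0.338 28; 0.019 0.02 -0.111 0.765 -0.161 0.357 28
```

View pics/s10.png

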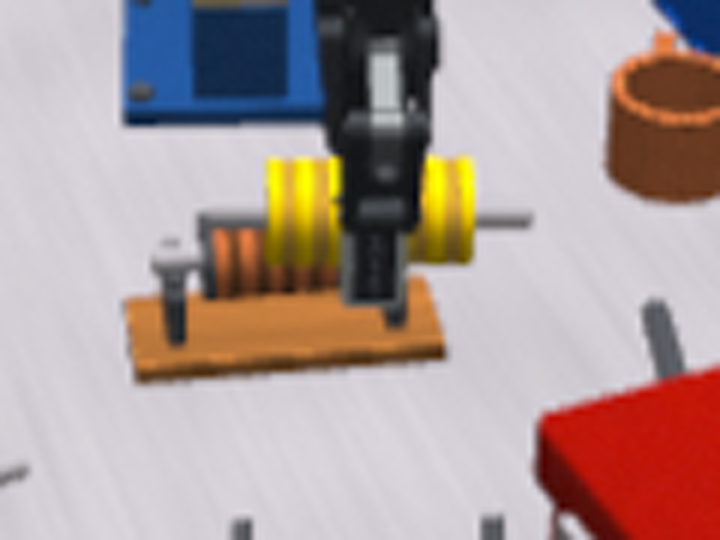

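Request:
jog_arm:
  rows: "0.02 0.02 -0.11 -0.07 -0.6 0 28; 0.02 0.02 -0.11 0.03 -0.85 0.02 28; 0.02 0.02 -0.11 0.12 -0.84 0.05 28; 0.02 0.02 -0.11 0.21 -0.82 0.08 28; 0.02 0.02 -0.11 0.29 -0.79 0.11 28; 0.02 0.02 -0.11 0.38 -0.75 0.14 28; 0.02 0.02 -0.11 0.45 -0.7 0.17 28; 0.02 0.02 -0.11 0.52 -0.64 0.2 28; 0.02 0.02 -0.11 0.59 -0.58 0.22 28; 0.02 0.02 -0.11 0.64 -0.5 0.24 28; 0.02 0.02 -0.11 0.5 -0.3 0.2 28; 0 0 0 0 0 0 28"

```text
time_s: 9.05
tool_pos: [0.5331, 0.0153, 0.0987]
eef_rot: [0.872, 0.465, 0.108, -0.107]
force: [0.5, -0.2, -3.4]
finger_gap: 0.404
```

```bash
cat >> plan.py <<'E'
def ctr(yl,zl,th): return B(0,yl+.055*np.cos(th),zl+.048+.055*np.sin(th))
def Rb(th): return down(PSI+np.pi/2,th,'y')
def tgt(yl,zl,th,n=1,jaw=28): show(tool(ctr(yl,zl,th),Rb(th)),Rb(th),n,jaw)
def low():
    p,Rc,s=cur(); c=p-Rc.apply([0,0,G]); e=c-.055*Rc.apply([1,0,0])
    q=e-[BAY[0],BAY[1],.048]; C,S=np.cos(PSI),np.sin(PSI)
    x=Rc.apply([1,0,0])
    print('low end x,y,z mm',np.round([1e3*(C*q[0]+S*q[1]),1e3*(-S*q[0]+C*q[1]),1e3*q[2]],1),'th',round(np.arcsin(x[2]),3),'F',np.round(s['force'],1),'t',s['time_s'])
E
python3 - <<'E'
from plan import *
low(); tgt(-.040,.07,.35,4); print(bot.sense()['joints'])
E
```

```text
low end x,y,z mm [ -30.7 -146.4   87.2] th 0.292 F [ 0.5 -0.2 -3.4] t 9.05
t 9.05 need [ 43.8 102.3 -13.3] rot [ 0.011  0.044 -0.309] F [ 0.5 -0.2 -3.4]
0.003 0.011 -0.077 0.629 -0.112 0.287 28; 0.003 0.011 -0.077 0.633 -0.063 0.294 28; 0.003 0.011 -0.077 0.632 -0.013 0.302 28; 0.003 0.011 -0.077 0.628 0.037 0.308 28
[-0.31444232  0.25894287 -0.32582739  0.99184827  0.30521232  1.84624359]
```

Request:
jog_arm:
  rows: "0.003 0.011 -0.08 0.6 -0.11 0.25 28; 0.003 0.011 -0.08 0.63 -0.06 0.28 28; 0.003 0.011 -0.08 0.63 -0.01 0.28 28; 0.003 0.011 -0.07 0.5 0.03 0.25 28; 0 0 0 0.1 0 0.05 28; 0 0 0 0 0 0 28"

```text
time_s: 9.65
tool_pos: [0.5696, 0.115, 0.0777]
eef_rot: [0.788, 0.592, 0.132, -0.108]
force: [-1.0, -0.5, -2.8]
finger_gap: 0.404
```

Run:
```python
from plan import *
low(); tgt(-.040,.05,.35,3); print(bot.sense()['joints'])
a=imaging.grab_frame('top');b=imaging.grab_frame('side')
p,Rc,s=cur(); c=p-Rc.apply([0,0,G]); d=Rc.apply([.055,0,0])
for n,f in(('t11.png',a),('s11.png',b)):
    u=proj(f,[c,c-d,c+d]); print(np.round(u,1)); crop(f,n,*u[0],130,100,6)
```

```text
low end x,y,z mm [ -5.8 -44.3  62.8] th 0.343 F [-1.  -0.5 -2.8] t 9.65
t 9.65 need [  7.3   2.6 -12.4] rot [-0.013  0.007 -0.003] F [-1.  -0.5 -2.8]
-0.004 0.002 -0.001 0.001 0.054 0.109 28; -0.004 0.002 -0.001 0 0.053 0.109 28; -0.004 0.002 -0.001 0 0.053 0.109 28
[-0.13530306  0.32797806 -0.29685476  0.90781078  0.34150574  1.72402469]
[[217.1 159.8]
 [241.2 168.7]
 [191.9 150.6]]
crop origin 152 109 scale 6
[[328.8 127.3]
 [329.  141.7]
 [328.6 113.6]]
crop origin 263 77 scale 6
```

View pics/t11.png

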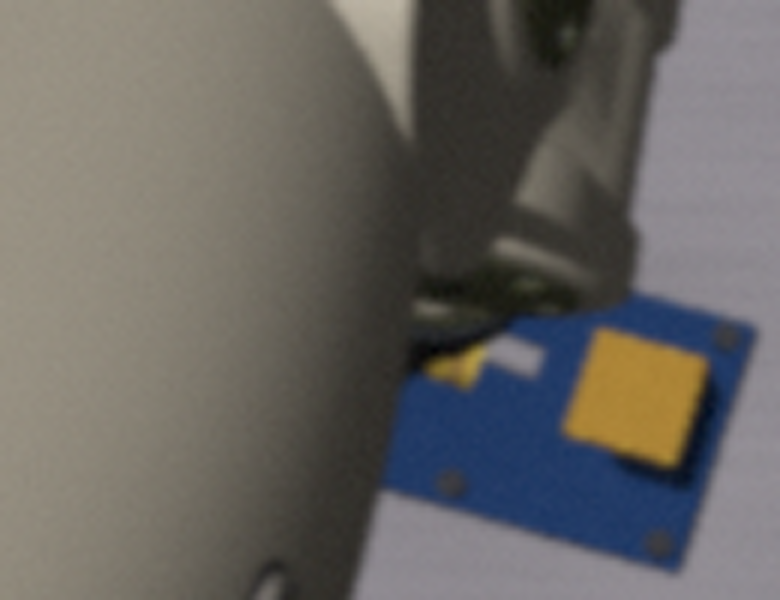

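View pics/s11.png

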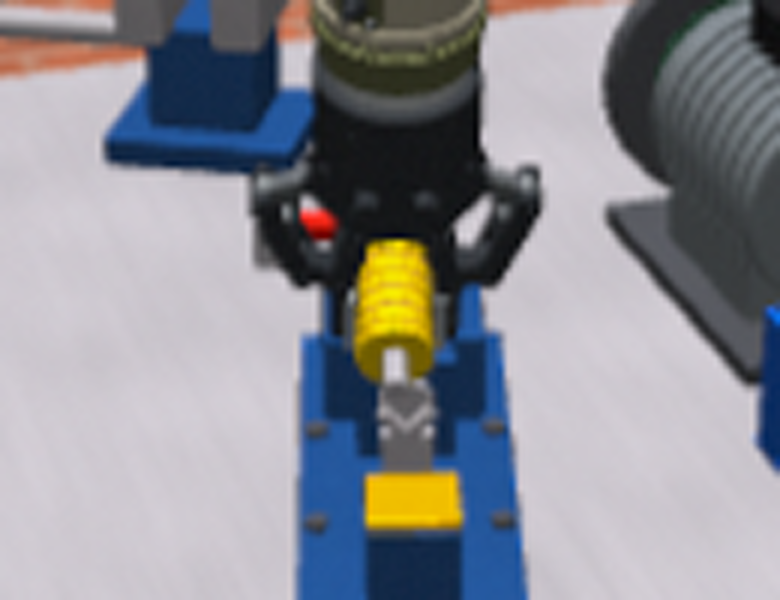

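The low stub end shows at top (241.8,169.2) against a prediction of (241.2,168.7), and it lines up with the V in the side view. I'll centre it and go down into the bay, tilted.

Request:
jog_arm:
  rows: "-0.004 0.002 -0.001 0 0.06 0.1 28; -0.004 0.002 0 0 0.05 0.1 28; -0.004 0.002 0 0 0.04 0.1 28; 0 0 0 0 0 0 28"

```text
time_s: 10.15
tool_pos: [0.577, 0.1137, 0.066]
eef_rot: [0.79, 0.589, 0.139, -0.104]
force: [0.5, -0.1, -3.3]
finger_gap: 0.405
```

Run:
```python
from plan import *
low(); tgt(-.040,.015,.35,4)
```

```text
low end x,y,z mm [  0.5 -43.7  50.7] th 0.349 F [ 0.5 -0.1 -3.3] t 10.15
t 10.15 need [ -0.    3.9 -35.6] rot [ 0.003  0.001 -0.009] F [ 0.5 -0.1 -3.3]
0.001 0 -0.002 -0.054 -0.007 0.217 28; 0.001 0 -0.002 -0.054 -0.007 0.217 28; 0.001 0 -0.002 -0.054 -0.007 0.217 28; 0.001 0 -0.002 -0.054 -0.007 0.217 28
```

Request:
jog_arm:
  rows: "0.001 0 -0.002 -0.05 -0.01 0.2 28; 0.001 0 -0.002 -0.05 -0.01 0.22 28; 0.001 0 -0.002 -0.05 -0.01 0.22 28; 0 0 -0.002 -0.05 0 0.2 28; 0 0 0 0 0 0 28"

```text
time_s: 10.65
tool_pos: [0.5764, 0.1179, 0.0282]
eef_rot: [0.787, 0.592, 0.138, -0.105]
force: [-0.5, 0.9, -2.9]
finger_gap: 0.406
```

Run:
```python
from plan import *
low(); tgt(-.040,.003,.35,2)
a=imaging.grab_frame('top');b=imaging.grab_frame('side')
p,Rc,s=cur(); c=p-Rc.apply([0,0,G]); d=Rc.apply([.055,0,0])
for n,f in(('t12.png',a),('s12.png',b)):
    u=proj(f,[c,c-d,c+d]); print(np.round(u,1)); crop(f,n,*u[1],100,80,7)
```

```text
low end x,y,z mm [ -0.6 -39.8  12.9] th 0.348 F [-0.5  0.9 -2.9] t 10.65
t 10.65 need [ 0.5 -0.3 -9.8] rot [-0.001  0.002 -0.001] F [-0.5  0.9 -2.9]
-0.001 0.001 -0 -0.044 0.008 0.114 28; -0.001 0.001 -0 -0.044 0.008 0.114 28
[[221.2 163. ]
 [243.9 171.3]
 [197.6 154.4]]
crop origin 193 131 scale 7
[[330.8 141.7]
 [331.1 156.2]
 [330.5 127.9]]
crop origin 281 116 scale 7
```

View pics/t12.png

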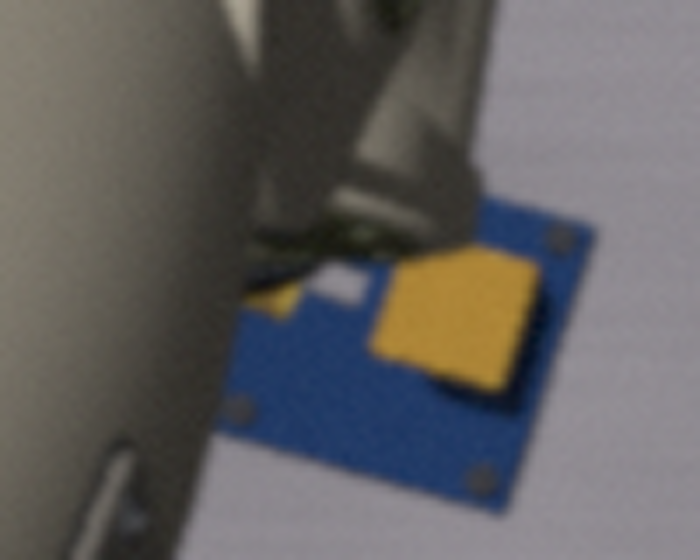

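View pics/s12.png

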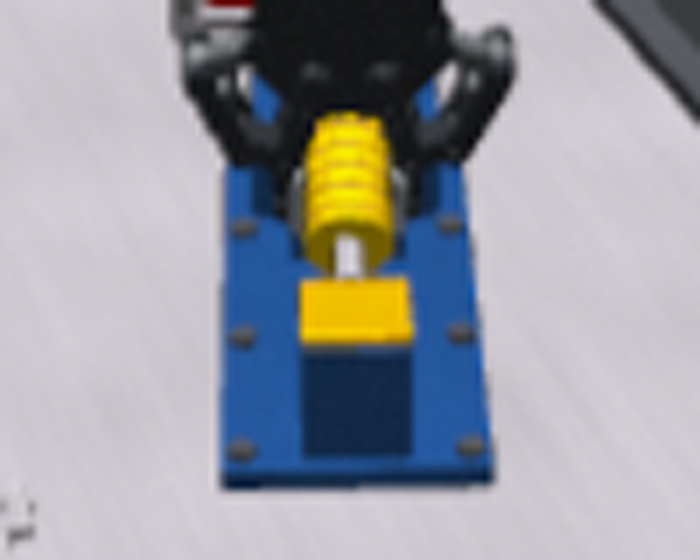

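Request:
jog_arm:
  rows: "0 0 0 -0.04 0.02 0.11 28; 0 0 0 -0.04 0.02 0.11 28; 0 0 0 -0.02 0 0.02 28; 0 0 0 0 0 0 28"

```text
time_s: 11.15
tool_pos: [0.5799, 0.1167, 0.0191]
eef_rot: [0.787, 0.592, 0.14, -0.104]
force: [-0.3, 0.2, -2.6]
finger_gap: 0.406
```

Run:
```python
from plan import *
low(); tgt(-.058,.003,.34,6)
```

```text
low end x,y,z mm [  3.  -40.    3.8] th 0.349 F [-0.3  0.2 -2.6] t 11.15
t 11.15 need [ -8.  -16.8  -1.5] rot [ 0.002 -0.009  0.001] F [-0.3  0.2 -2.6]
0 -0.002 0 -0.074 -0.013 -0.02 28; 0 -0.002 0 -0.074 -0.013 -0.02 28; 0 -0.002 0 -0.074 -0.013 -0.02 28; 0 -0.002 0 -0.074 -0.013 -0.02 28; 0 -0.002 0 -0.074 -0.013 -0.02 28; 0 -0.002 0 -0.074 -0.013 -0.02 28
```

Request:
jog_arm:
  rows: "0 0 0 -0.08 -0.03 -0.02 28; 0 0 0 -0.08 -0.02 -0.02 28; 0 0 0 -0.08 0 -0.02 28; 0 0 0 0 0 0 28"

```text
time_s: 11.55
tool_pos: [0.5754, 0.1082, 0.019]
eef_rot: [0.786, 0.592, 0.141, -0.104]
force: [0.5, 3.5, -3.1]
finger_gap: 0.406
```

Run:
```python
from plan import *
low(); tgt(-.058,.003,.34,3)
```

```text
low end x,y,z mm [  1.1 -49.5   3.5] th 0.352 F [ 0.5  3.5 -3.1] t 11.55
t 11.55 need [-3.6 -8.2 -1.3] rot [ 0.003 -0.012  0.002] F [ 0.5  3.5 -3.1]
0.001 -0.004 0.001 -0.074 -0.01 -0.015 28; 0.001 -0.004 0.001 -0.074 -0.01 -0.015 28; 0.001 -0.004 0.001 -0.074 -0.009 -0.015 28
```

Plunger contact confirmed: 3.5 N at about 2 mm in, as predicted. I'll keep pushing.

Request:
jog_arm:
  rows: "0 0 0 -0.08 0 -0.02 28; 0 0 0 -0.08 0 -0.02 28; 0 0 0 -0.07 0 -0.02 28; 0 0 0 0 0 0 28"

```text
time_s: 11.95
tool_pos: [0.5734, 0.1018, 0.0197]
eef_rot: [0.785, 0.593, 0.144, -0.106]
force: [1.4, 6.0, -1.6]
finger_gap: 0.402
```

Run:
```python
from plan import *
low(); tgt(-.058,.003,.17,3); tgt(-.059,.002,0.03,5)
```

```text
low end x,y,z mm [  1.1 -56.4   3.6] th 0.36 F [ 1.4  6.  -1.6] t 11.95
t 11.95 need [ -3.4  -8.3 -13.4] rot [ 0.003 -0.19   0.004] F [ 1.4  6.  -1.6]
0.001 -0.063 0.001 -0.109 -0.009 0.078 28; 0.001 -0.063 0.001 -0.103 -0.009 0.085 28; 0.001 -0.063 0.001 -0.098 -0.009 0.092 28
t 11.95 need [ -5.6 -15.8 -22.8] rot [ 0.003 -0.33   0.004] F [ 1.4  6.  -1.6]
0.001 -0.066 0.001 -0.119 -0.006 0.077 28; 0.001 -0.066 0.001 -0.113 -0.006 0.085 28; 0.001 -0.066 0.001 -0.107 -0.005 0.092 28; 0.001 -0.066 0.001 -0.101 -0.005 0.099 28; 0.001 -0.066 0.001 -0.094 -0.005 0.106 28
```

Request:
jog_arm:
  rows: "0 -0.05 0 -0.12 -0.01 0.06 28; 0.001 -0.06 0 -0.11 -0.01 0.08 28; 0.001 -0.06 0 -0.1 -0.01 0.09 28; 0 0 0 0 0 0 28"

```text
time_s: 12.35
tool_pos: [0.5717, 0.0959, 0.0084]
eef_rot: [0.794, 0.601, 0.079, -0.057]
force: [1.7, 6.5, -3.2]
finger_gap: 0.405
```

Run:
```python
from plan import *
low(); tgt(-.059,.002,0.03,3)
b=imaging.grab_frame('side')
crop(b,'s13.png',330,145,80,70,8)
```

```text
low end x,y,z mm [  1.1 -56.4   3.5] th 0.195 F [ 1.7  6.5 -3.2] t 12.35
t 12.35 need [ -3.8  -9.9 -11.6] rot [ 0.004 -0.165  0.006] F [ 1.7  6.5 -3.2]
0.001 -0.055 0.002 -0.105 -0.009 0.077 28; 0.001 -0.055 0.002 -0.101 -0.008 0.083 28; 0.001 -0.055 0.002 -0.096 -0.008 0.088 28
crop origin 290 110 scale 8
```

View pics/s13.png

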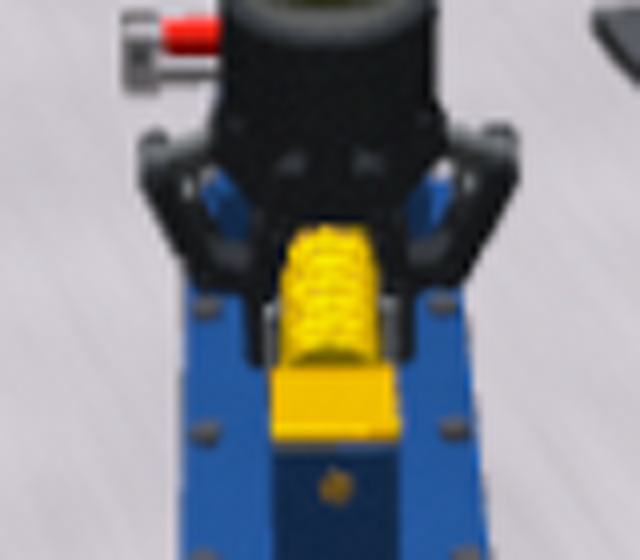

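Request:
jog_arm:
  rows: "0 0 0 -0.09 -0.01 -0.015 28; 0 -0.04 0.002 -0.11 -0.01 0.06 28; 0.001 -0.05 0.002 -0.1 -0.01 0.08 28; 0.001 -0.05 0.002 -0.1 -0.01 0.08 28; 0 0 0 0 0 0 28"

```text
time_s: 12.9
tool_pos: [0.57, 0.0891, -0.0001]
eef_rot: [0.797, 0.603, 0.029, -0.018]
force: [0.3, 8.1, -1.6]
finger_gap: 0.404
```

Run:
```python
from plan import *
low(); tgt(-.0585,.000,0.0,2)
```

```text
low end x,y,z mm [  1.2 -57.4   2.9] th 0.068 F [ 0.3  8.1 -1.6] t 12.9
t 12.9 need [-2.5 -4.2 -6.7] rot [ 0.005 -0.068  0.005] F [ 0.3  8.1 -1.6]
0.003 -0.034 0.003 -0.064 -0.016 0.08 28; 0.003 -0.034 0.003 -0.062 -0.015 0.082 28
```

Request:
jog_arm:
  rows: "0.002 -0.03 0.003 -0.07 -0.015 0.06 28; 0.002 -0.03 0.003 -0.06 -0.015 0.06 28; 0 -0.01 0 -0.02 0 0.02 28; 0 0 0 0 0 0 28"

```text
time_s: 13.3
tool_pos: [0.57, 0.0885, -0.0042]
eef_rot: [0.798, 0.602, 0.003, 0.0]
force: [0.2, 1.0, -2.2]
finger_gap: 0.402
```

Run:
```python
from plan import *
low(); tgt(-.0575,.000,0.0,2)
b=imaging.grab_frame('side');a=imaging.grab_frame('top')
crop(b,'s14.png',330,145,80,70,8);crop(a,'t14.png',225,165,120,80,6)
```

```text
low end x,y,z mm [  1.3 -54.6   2.3] th 0.005 F [ 0.2  1.  -2.2] t 13.3
t 13.3 need [-2.2 -2.6 -2.6] rot [ 0.004 -0.005  0.003] F [ 0.2  1.  -2.2]
0.002 -0.002 0.001 -0.04 -0.018 0.032 28; 0.002 -0.002 0.001 -0.039 -0.018 0.032 28
crop origin 290 110 scale 8
crop origin 165 125 scale 6
```

View pics/s14.png

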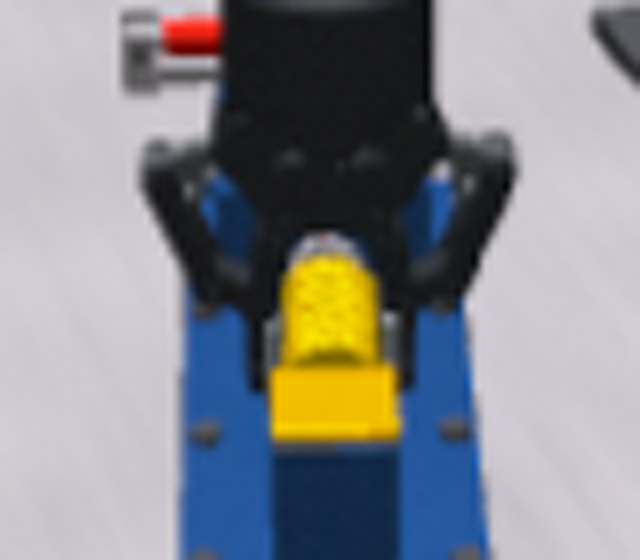

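The side force has gone from 8 N to 1 N, so the roller now bears on the drive disc. It is level and about 2 mm above home, so I'll lower it.

Request:
jog_arm:
  rows: "0.002 0 0.001 0 -0.02 0.03 28; 0 0 0 0 0 0.03 28; 0 0 0 0 0 0 28"

```text
time_s: 13.7
tool_pos: [0.5704, 0.0885, -0.0056]
eef_rot: [0.799, 0.602, 0.004, -0.001]
force: [0.4, 3.5, -3.7]
finger_gap: 0.406
```

Run:
```python
from plan import *
low()
```

```text
low end x,y,z mm [  1.6 -54.7   0.8] th 0.007 F [ 0.4  3.5 -3.7] t 13.7
```

Request:
jog_arm:
  rows: "0.001 0 0 0 -0.01 0.03 28; 0 0 0 0 0 0.02 28; 0 0 0 0 0 0 28; 0 0 0 0 0 0.02 28; 0 0 0 0 0 0 28"

```text
time_s: 14.2
tool_pos: [0.5705, 0.0886, -0.006]
eef_rot: [0.799, 0.602, 0.005, -0.001]
force: [0.6, 3.4, -1.8]
finger_gap: 0.409
```

Run:
```python
from plan import *
low()
```

```text
low end x,y,z mm [  1.6 -54.7   0.3] th 0.009 F [ 0.6  3.4 -1.8] t 14.2
```

Request:
jog_arm:
  rows: "0 0 0 0 0 0.02 36; 0 0 0 0 0 0 40; 0 0 0 0 0 0 46; 0 0 0 0 0 0 56; 0 0 0 0 0 0 62; 0 0 0 0 0 0 62"

```text
time_s: 14.8
tool_pos: [0.5704, 0.0854, -0.008]
eef_rot: [0.8, 0.601, 0.003, 0.001]
force: [0.6, 0.2, 0.2]
finger_gap: 0.725
```

Run:
```python
from plan import *
low()
b=imaging.grab_frame('side')
crop(b,'s15.png',330,145,80,70,8)
```

```text
low end x,y,z mm [  2.2 -57.5  -1.4] th 0.004 F [0.6 0.2 0.2] t 14.8
crop origin 290 110 scale 8
```

View pics/s15.png

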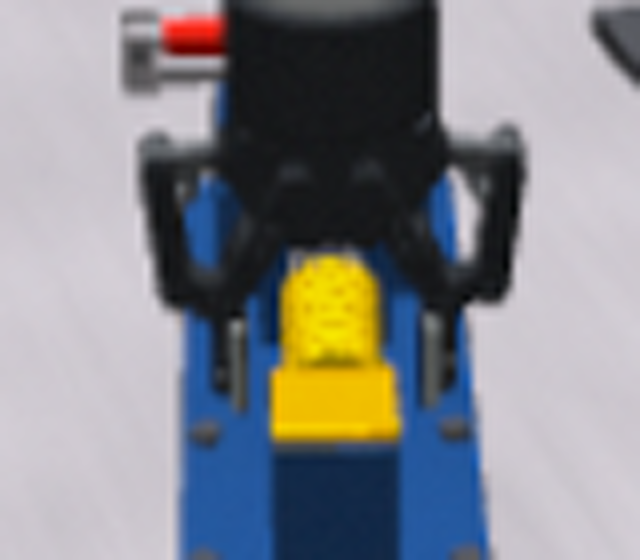

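Released with zero force. I'll raise the gripper clear and look.

Request:
jog_arm:
  rows: "0 0 0 0 0 -0.3 62; 0 0 0 0 0 -0.6 62; 0 0 0 0 0 -0.8 62; 0 0 0 0 0 -0.9 62; 0 0 0 -0.4 0 -0.7 62; 0 0 0 -0.8 0 -0.3 62; 0 0 0 -0.9 0 0 62; 0 0 0 -0.9 0 0 62; 0 0 0 -0.5 0 0 62; 0 0 0 0 0 0 62"

```text
time_s: 15.85
tool_pos: [0.5311, -0.0534, 0.1512]
eef_rot: [0.798, 0.602, 0.005, 0.005]
force: [-0.2, 0.2, 0.1]
finger_gap: 0.728
```

Run:
```python
from plan import *
low()
b=imaging.grab_frame('side');a=imaging.grab_frame('top')
crop(b,'s16.png',330,140,80,80,7);crop(a,'t16.png',215,165,130,80,6)
save(a,'t16f.png')
```

```text
low end x,y,z mm [   2.7 -201.6  157.8] th 0.003 F [-0.2  0.2  0.1] t 15.85
crop origin 290 100 scale 7
crop origin 150 125 scale 6
```

View pics/s16.png

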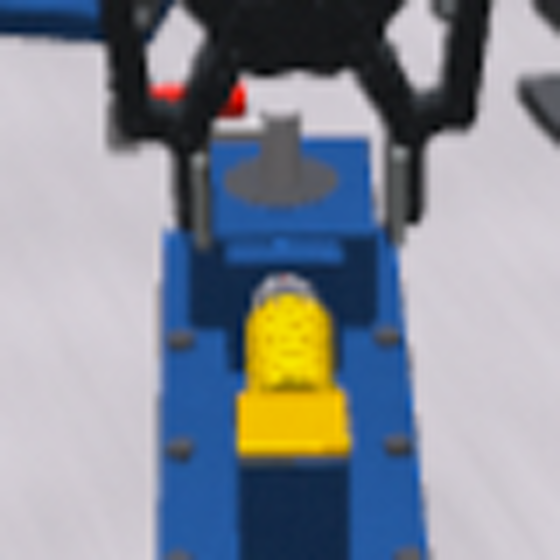

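View pics/t16f.png

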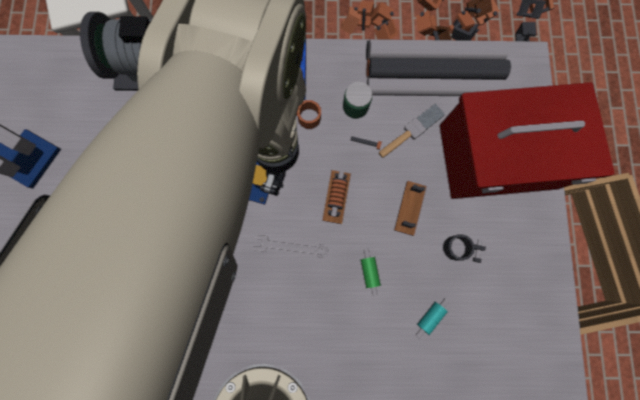

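Run:
```python
from plan import *
show([.42,.42,.2],down(PSI+np.pi),14,70)
```

```text
t 15.95 need [-111.7  471.5   49.1] rot [ 0.014  0.009 -1.566] F [0.6 0.  0.7]
0.001 0.001 -0.112 0.756 -0.42 -0.091 70; 0.001 0.001 -0.112 0.798 -0.333 -0.09 70; 0.001 0.001 -0.112 0.83 -0.242 -0.09 70; 0.001 0.001 -0.112 0.852 -0.148 -0.089 70; 0.001 0.001 -0.112 0.864 -0.052 -0.088 70; 0.001 0.001 -0.112 0.864 0.045 -0.088 70; 0.001 0.001 -0.112 0.854 0.141 -0.087 70; 0.001 0.001 -0.112 0.833 0.235 -0.087 70; 0.001 0.001 -0.112 0.801 0.327 -0.087 70; 0.001 0.001 -0.112 0.76 0.414 -0.087 70; 0.001 0.001 -0.112 0.709 0.496 -0.087 70; 0.001 0.001 -0.112 0.649 0.572 -0.087 70; 0.001 0.001 -0.112 0.581 0.641 -0.087 70; 0.001 0.001 -0.112 0.506 0.702 -0.087 70
```

Request:
jog_arm:
  rows: "0 0 -0.11 0.6 -0.4 -0.3 70; 0 0 -0.11 0.8 -0.33 -0.4 70; 0 0 -0.11 0.83 -0.24 -0.3 70; 0 0 -0.11 0.85 -0.15 -0.1 70; 0 0 -0.11 0.86 -0.05 0 70; 0 0 -0.11 0.86 0.05 0 70; 0 0 -0.11 0.85 0.14 0 70; 0 0 -0.11 0.83 0.24 0 70; 0 0 -0.11 0.8 0.33 0 70; 0 0 -0.11 0.76 0.41 0 70; 0 0 -0.11 0.71 0.5 0 70; 0 0 -0.11 0.4 0.4 0 70"

```text
time_s: 17.15
tool_pos: [0.4261, 0.3609, 0.198]
eef_rot: [0.228, 0.974, 0.004, 0.008]
force: [0.5, -0.0, -0.7]
finger_gap: 0.816
```

Run:
```python
from plan import *
p,_,s=cur();print(p,s['joints'])
a=imaging.grab_frame('top');b=imaging.grab_frame('side')
save(a,'t17f.png');crop(a,'t17.png',215,165,130,80,6);crop(b,'s17.png',330,140,80,80,7)
```

```text
[0.42611463 0.36093804 0.19798691] [ 0.56198194  0.26660831 -0.02424503  1.26283733 -0.00494347  1.0215255 ]
crop origin 150 125 scale 6
crop origin 290 100 scale 7
```

View pics/t17.png

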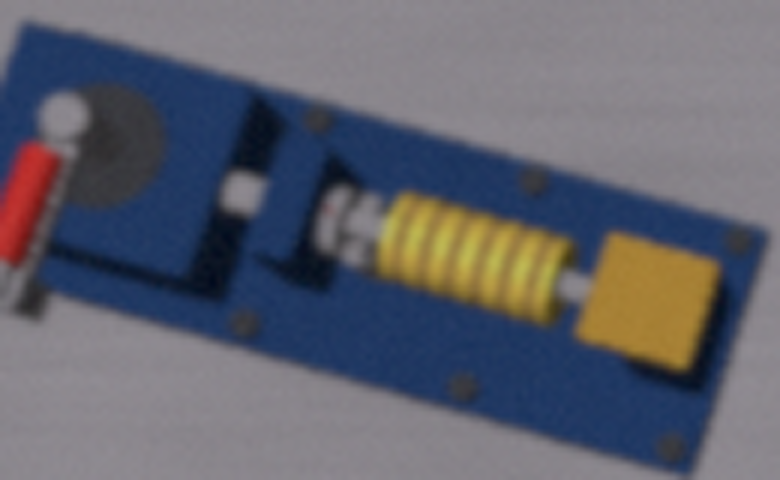

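View pics/s17.png

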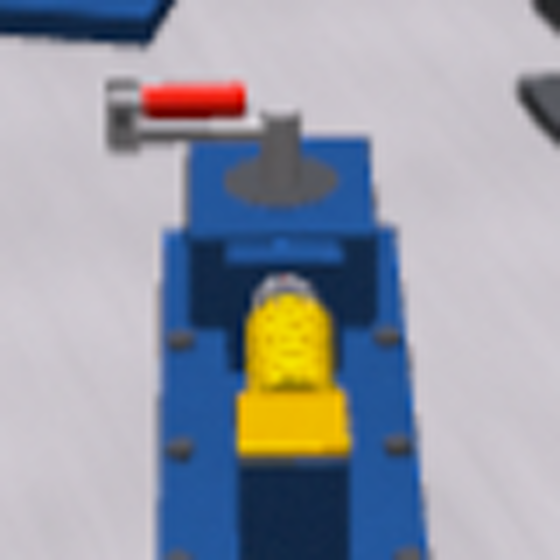

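Roller is in, lying between hood and disc. I'll check its centroid numerically against the home pose and refit the crank position.

Run:
```python
from fit import *
from plan import *
a=imaging.grab_frame('top');b=imaging.grab_frame('side')
Y=((18,110,70),(34,255,255)); Rd=((0,150,80),(6,255,255))
m=mom(mask(a,*Y,(208,150,247,182))); print('roller top',m[0],m[1]['m00'],np.degrees(ang(m[1])))
for z in(.048,.054):
  for y in (-.004,0,.004):
    C=cyl(B(0,y,z),B(0,1,0)-B(0,0,0),.068,.018); h=hullmask(a,C); print(z,y,np.round(h[0],2),h[1]['m00'],np.degrees(ang(h[1])))
for th in(.05,.1):
    ax=(B(0,1,0)-B(0,0,0))*np.cos(th)+np.array([0,0,np.sin(th)]); C=cyl(B(0,0,.048+.05*np.sin(th)),ax,.068,.018); h=hullmask(a,C); print('tilt',th,np.round(h[0],2),np.degrees(ang(h[1])))
rt=mom(mask(a,*Rd,(140,140,170,180)));rs=mom(mask(b,*Rd,(300,105,330,125)))
print('red',rt[0],rt[1]['m00'],rs[0])
C=cyl(B(-.038,.155,.101),B(1,0,0)-B(0,0,0),.046,.008); print(hullmask(a,C)[0],hullmask(b,C)[0])
print('hub pred',proj(a,B(0,.155,.098)),proj(b,B(0,.155,.098)))
hg=B(-.07,.155,.101); print('hinge',hg,'grip40',B(-.03,.155,.101))
```

```text
roller top [228.33809524 167.49047619] 420.0 15.747121501304147
0.048 -0.004 [230.67 168.63] 470.15169259812683 16.408551508090582
0.048 0 [229.09 168.17] 470.68952591135167 16.40942779452797
0.048 0.004 [227.51 167.7 ] 471.2265876248712 16.410318682599215
0.054 -0.004 [230.11 167.97] 476.8115154335974 16.411175101604726
0.054 0 [228.52 167.51] 477.36036961409263 16.41212593855037
0.054 0.004 [226.93 167.04] 477.90776195400394 16.41309936088052
tilt 0.05 [228.82 167.88] 16.940139961652253
tilt 0.1 [228.55 167.6 ] 17.460910049727133
red [153.11290323 158.44354839] 124.0 [317.48214286 114.42857143]
[153.43139168 158.6041047 ] [317.69351687 114.58758663]
hub pred [[160.00507151 143.63055967]] [[329.93072128 115.27700288]]
hinge [0.5441959  0.25662799 0.101     ] grip40 [0.58262926 0.24554301 0.101     ]
```

Run:
```python
from plan import *
show(B(0,0,.09),down(PSI+np.pi),9,0)
```

```text
t 17.35 need [ 141.4 -270.3 -107.7] rot [ 0.01   0.015 -0.186] F [-0.5  0.2  0.3]
0.001 0.002 -0.021 -0.684 -0.497 0.303 0; 0.001 0.002 -0.021 -0.675 -0.511 0.302 0; 0.001 0.002 -0.021 -0.664 -0.524 0.302 0; 0.001 0.002 -0.021 -0.654 -0.538 0.301 0; 0.001 0.002 -0.021 -0.643 -0.551 0.301 0; 0.001 0.002 -0.021 -0.632 -0.564 0.301 0; 0.001 0.002 -0.021 -0.621 -0.576 0.3 0; 0.001 0.002 -0.021 -0.609 -0.589 0.3 0; 0.001 0.002 -0.021 -0.598 -0.601 0.299 0
```

Request:
jog_arm:
  rows: "0.001 0.002 -0.02 -0.5 -0.4 0 0; 0.001 0.002 -0.02 -0.68 -0.51 0.1 0; 0.001 0.002 -0.02 -0.66 -0.52 0.2 0; 0.001 0.002 -0.02 -0.65 -0.54 0.35 0; 0.001 0.002 -0.02 -0.64 -0.55 0.35 0; 0.001 0.002 -0.02 -0.63 -0.56 0.4 0; 0.001 0.002 -0.02 -0.62 -0.58 0.4 0; 0.001 0.002 -0.02 -0.61 -0.59 0.4 0; 0 0 -0.02 -0.4 -0.4 0.3 0; 0 0 0 0 0 0 0"
  grip_force: 30

```text
time_s: 18.35
tool_pos: [0.5605, 0.0883, 0.0966]
eef_rot: [0.15, 0.989, 0.001, 0.001]
force: [-0.6, 0.0, -0.3]
finger_gap: -0.004
```

Run:
```python
from plan import *
show(B(0,0,.05),down(PSI+np.pi),3,0)
b=imaging.grab_frame('side')
crop(b,'s18.png',330,140,80,80,7)
```

```text
t 18.35 need [  8.    0.  -46.6] rot [ 0.003  0.001 -0.019] F [-0.6  0.  -0.3]
0.001 0 -0.006 -0.064 0.019 0.389 0; 0.001 0 -0.006 -0.064 0.019 0.389 0; 0.001 0 -0.006 -0.064 0.019 0.389 0
crop origin 290 100 scale 7
```

View pics/s18.png

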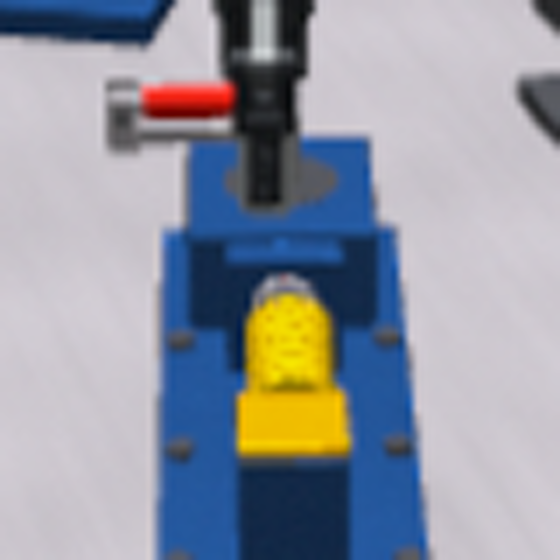

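Request:
jog_arm:
  rows: "0.001 0 -0.006 -0.07 0.02 0.36 0; 0.001 0 -0.006 -0.07 0.02 0.36 0; 0.001 0 -0.006 -0.06 0.02 0.3 0; 0 0 0 0 0 0 0; 0 0 0 0 0 0.08 0; 0 0 0 0 0 0 0"

```text
time_s: 19.0
tool_pos: [0.5676, 0.0928, 0.0509]
eef_rot: [0.139, 0.99, 0.0, 0.0]
force: [0.1, 0.4, -0.6]
finger_gap: -0.002
```

Request:
jog_arm:
  rows: "0 0 0 0 0 0.08 0; 0 0 0 0 0 0 0"

```text
time_s: 19.2
tool_pos: [0.5679, 0.0934, 0.0481]
eef_rot: [0.138, 0.99, 0.0, 0.001]
force: [0.7, 0.2, 0.3]
finger_gap: -0.001
```

Request:
jog_arm:
  rows: "0 0 0 0 0 0.08 0; 0 0 0 0 0 0 0"

```text
time_s: 19.4
tool_pos: [0.5683, 0.0934, 0.0452]
eef_rot: [0.138, 0.99, 0.001, 0.001]
force: [0.7, -0.6, -0.8]
finger_gap: -0.002
```

Request:
jog_arm:
  rows: "0 0 0 0 -0.1 0.08 0; 0 0 0 0 0 0 0; 0 0 0 0 0 0.08 0; 0 0 0 0 0 0 0"

```text
time_s: 19.8
tool_pos: [0.5673, 0.0888, 0.0386]
eef_rot: [0.139, 0.99, 0.001, 0.002]
force: [-1.1, 0.5, -0.5]
finger_gap: 0.001
```

Request:
jog_arm:
  rows: "0 0 0 0 0 0.06 0; 0 0 0 0 0 0 0"

```text
time_s: 20.0
tool_pos: [0.5676, 0.0888, 0.0362]
eef_rot: [0.139, 0.99, 0.001, 0.002]
force: [0.1, 0.5, -0.1]
finger_gap: 0.005
```

Request:
jog_arm:
  rows: "0 0 0 0 0 0.06 0; 0 0 0 0 0 0 0"

```text
time_s: 20.2
tool_pos: [0.5687, 0.0888, 0.0362]
eef_rot: [0.139, 0.99, 0.001, 0.003]
force: [-0.1, 0.2, 0.8]
finger_gap: -0.003
```

Request:
jog_arm:
  rows: "0 0 0 0 0 0.06 0; 0 0 0 0 0 0 0"

```text
time_s: 20.4
tool_pos: [0.5697, 0.0888, 0.0361]
eef_rot: [0.138, 0.99, 0.001, 0.005]
force: [-0.0, 1.1, 0.1]
finger_gap: -0.004
```

Run:
```python
from plan import *
b=imaging.grab_frame('side')
crop(b,'s19.png',330,145,60,60,9)
```

```text
crop origin 300 115 scale 9
```

View pics/s19.png

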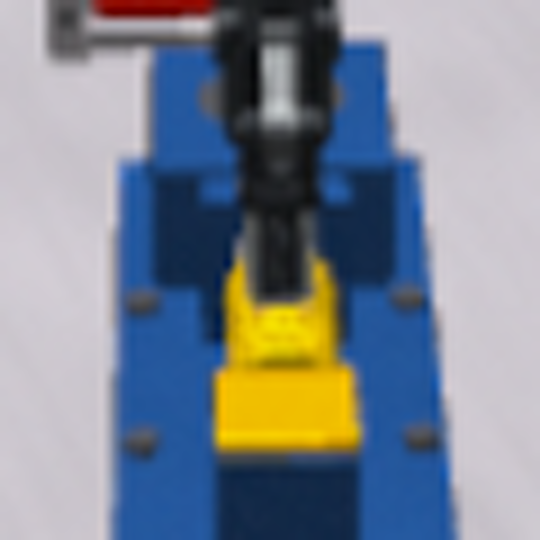

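Run:
```python
from plan import *
s=bot.sense(); print(s['joints'],s['tau'],s['force'],s['torque'])
print([round((r-j),2) for r,j in zip([2.76,1.69,1.26,2.34,1.5,3.14],s['joints'])])
```

```text
[ 1.54525385e-02  4.08124998e-01 -2.37273654e-01  9.15241645e-01
  2.65088942e-05  2.93235173e-01] [-1.15137947e-03 -4.95155704e+01  2.60575229e+01  6.34358497e-02
 -8.11875943e-03  3.17696299e-05] [ 0.49662642  0.21748694 -0.17866896] [ 0.0409308  -0.03171501 -0.01144654]
[np.float64(2.74), np.float64(1.28), np.float64(1.5), np.float64(1.42), np.float64(1.5), np.float64(2.85)]
```

Request:
jog_arm:
  rows: "0 0 0 -0.01 0 0.08 0; 0 0 0 0 0 0.08 0"

```text
time_s: 20.65
tool_pos: [0.5717, 0.0885, 0.0353]
eef_rot: [0.138, 0.99, 0.001, 0.007]
force: [-10.7, -2.4, 30.0]
finger_gap: -0.003
```

Contact at 30 N with the top at the home height, so the roller is seated. Now to the handle.

Request:
jog_arm:
  rows: "0 0 0 0 0 -0.3 10; 0 0 0 0 0 -0.6 30; 0 0 0 0 0 -0.8 45; 0 0 0 0 0 -0.8 45; 0 0 0 0.1 0.5 -0.5 45; 0 0 0 0.2 0.9 -0.1 45; 0 0 0 0.2 0.9 0 45; 0 0 0 0.2 0.9 0 45; 0 0 0 0 0.4 0 45; 0 0 0 0 0 0 45"

```text
time_s: 21.65
tool_pos: [0.5829, 0.2391, 0.1604]
eef_rot: [0.14, 0.99, 0.001, 0.006]
force: [-0.4, -0.8, -0.1]
finger_gap: 0.526
```

Run:
```python
from plan import *
show(B(-.032,.155,.12),down(PSI+np.pi),3,45)
```

```text
t 21.65 need [ -2.2   7.  -40.4] rot [ 0.003  0.012 -0.001] F [-0.4 -0.8 -0.1]
0.001 0.004 -0 0.038 0.05 0.337 45; 0.001 0.004 -0 0.036 0.05 0.337 45; 0.001 0.004 -0 0.035 0.05 0.337 45
```

Request:
jog_arm:
  rows: "0.001 0.004 0 0.04 0.05 0.34 45; 0.001 0.004 0 0.04 0.05 0.34 45; 0.001 0.004 0 0.03 0.05 0.3 45; 0 0 0 0 0 0 45"

```text
time_s: 22.05
tool_pos: [0.5788, 0.2438, 0.1152]
eef_rot: [0.141, 0.99, -0.001, -0.003]
force: [-0.8, -0.2, 0.4]
finger_gap: 0.527
```

Run:
```python
from plan import *
show(B(-.032,.155,.053),down(PSI+np.pi),5,45)
b=imaging.grab_frame('side');a=imaging.grab_frame('top')
crop(b,'s20.png',322,112,70,60,9);crop(a,'t20.png',165,150,90,70,8)
```

```text
t 22.05 need [  1.9   2.3 -62.2] rot [-0.003 -0.005 -0.003] F [-0.8 -0.2  0.4]
-0.001 -0.001 -0.001 -0.007 0.015 0.311 45; -0.001 -0.001 -0.001 -0.007 0.014 0.311 45; -0.001 -0.001 -0.001 -0.007 0.014 0.311 45; -0.001 -0.001 -0.001 -0.007 0.014 0.311 45; -0.001 -0.001 -0.001 -0.006 0.014 0.311 45
crop origin 287 82 scale 9
crop origin 120 115 scale 8
```

View pics/s20.png

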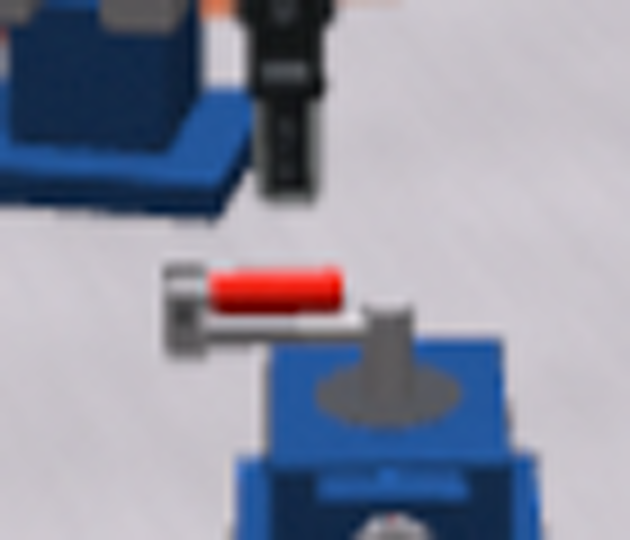

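View pics/t20.png

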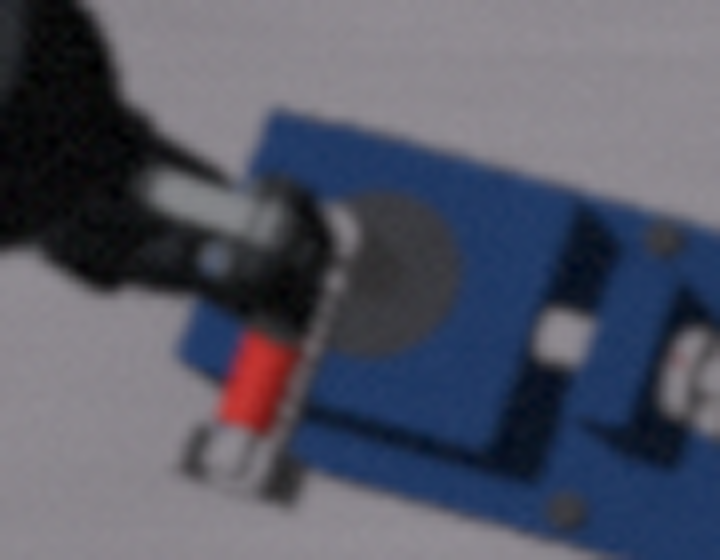

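Request:
jog_arm:
  rows: "-0.001 -0.002 -0.001 -0.01 0.02 0.31 45; -0.001 -0.002 -0.001 -0.01 0.02 0.31 45; -0.001 -0.001 -0.001 -0.01 0.01 0.31 45; 0 0 0 0 0.01 0.31 45; 0 0 0 0 0 0.25 45; 0 0 0 0 0 0 45"

```text
time_s: 22.75
tool_pos: [0.5841, 0.2449, 0.0554]
eef_rot: [0.141, 0.99, 0.001, 0.004]
force: [0.5, -0.6, 0.8]
finger_gap: 0.519
```

Run:
```python
from plan import *
show(B(-.032,.155,.053),down(PSI+np.pi),1,45)
b=imaging.grab_frame('side')
crop(b,'s21.png',322,112,70,60,9)
```

```text
t 22.75 need [-3.4  1.2 -2.4] rot [ 0.004  0.008 -0.002] F [ 0.5 -0.6  0.8]
0.004 0.008 -0.002 0.091 0.004 0.059 45
crop origin 287 82 scale 9
```

View pics/s21.png

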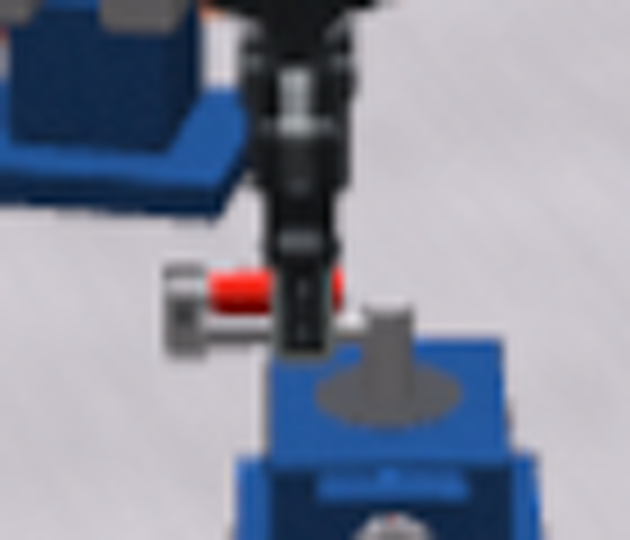

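Request:
jog_arm:
  rows: "0.004 0.008 -0.002 0.08 0.01 0.05 45; 0 0 0 0 0 0 30; 0 0 0 0 0 0 20; 0 0 0 0 0 0 10; 0 0 0 0 0 0 10; 0 0 0 0 0 0 10"
  grip_force: 30

```text
time_s: 23.4
tool_pos: [0.5822, 0.2461, 0.0557]
eef_rot: [0.14, 0.99, -0.0, 0.001]
force: [0.0, -0.0, -0.4]
finger_gap: 0.175
```

```bash
cat >> plan.py <<'E'
HZ=.101
def arc(r0,n,phi0,phi1,lean0,lean1,off,jaw,psi_arm=0.0):
    """rows following handle fold angle phi (about hinge); tool leans with it. off: grasp distance of handle axis behind TCP, r0 along handle"""
    pass
E
python3 - <<'E'
from plan import *
p,Rc,s=cur(); print(s['force'],s['finger_gap']*85.4); C,S=np.cos(PSI),np.sin(PSI)
q=p-[BAY[0],BAY[1],0]; print('bay xy',C*q[0]+S*q[1],-S*q[0]+C*q[1],p[2],(Rc.inv()*down(PSI+np.pi)).as_rotvec())
h=B(-.07,.155,.101)
r=p-h # rotate rigidly about hinge: axis bay -y
def rig(phi):
    Q=R.from_rotvec(-phi*(B(0,1,0)-B(0,0,0))); return h+Q.apply(p-h),Q*Rc
pp,RR=p,Rc; out=[]
for k in range(1,10):
    a,b=rig(.12*k); d=RR.inv().apply(a-pp)/.04; w=(RR.inv()*b).as_rotvec(); out.append(np.round(list(w)+list(d),3)); pp,RR=a,b
print(np.array(out)); print(pp)
E
```

```text
[ 0.02941592 -0.03839544 -0.41027062] 14.933216263101514
bay xy -0.030557537363385984 0.15541172877441478 0.05565804828785533 [ 3.25449023e-05  1.69264055e-03 -4.91790537e-04]
[[-0.    -0.12  -0.    -0.129  0.    -0.126]
 [-0.    -0.12  -0.    -0.129  0.    -0.126]
 [-0.    -0.12  -0.    -0.129  0.    -0.126]
 [-0.    -0.12  -0.    -0.129  0.    -0.126]
 [-0.    -0.12  -0.    -0.129  0.    -0.126]
 [-0.    -0.12  -0.    -0.129  0.    -0.126]
 [-0.    -0.12  -0.    -0.129  0.    -0.126]
 [-0.    -0.12  -0.    -0.129  0.    -0.126]
 [-0.    -0.12  -0.    -0.129  0.    -0.126]]
[0.6005957  0.24078963 0.11441564]
```

The handle is gripped (14.9 mm). I'll lift it along the arc.

Request:
jog_arm:
  rows: "0 -0.12 0 -0.13 0 -0.125 10; 0 -0.12 0 -0.13 0 -0.125 10; 0 -0.12 0 -0.13 0 -0.125 10; 0 -0.12 0 -0.13 0 -0.125 10"

```text
time_s: 23.8
tool_pos: [0.5989, 0.2407, 0.0792]
eef_rot: [0.137, 0.96, -0.034, 0.24]
force: [0.8, 0.2, -2.1]
finger_gap: 0.175
```

```bash
cat >> plan.py <<'E'
def hstat():
    p,Rc,s=cur(); h=B(-.07,.155,.101); y=B(0,1,0)-B(0,0,0)
    c=p-Rc.apply([0,0,.0453]); d=c-h; x=B(1,0,0)-B(0,0,0)
    z=Rc.apply([0,0,1]); print('grasp rel hinge x,y,z',np.round([d@x*1e3,d@y*1e3,d[2]*1e3],1),'ang',round(np.arctan2(d[2],d@x),3),'r',round(np.hypot(d@x,d[2])*1e3,1),'lean',round(np.arctan2(z@x,-z[2]),3),'F',np.round(s['force'],1),'t',s['time_s'],'gap',round(s['finger_gap']*85.4,1))
E
python3 - <<'E'
from plan import *
hstat()
E
```

```text
grasp rel hinge x,y,z [35.7 -0.1 18.2] ang 0.472 r 40.0 lean 0.491 F [ 0.8  0.2 -2.1] t 23.8 gap 14.9
```

Following the arc exactly. Continuing.

Request:
jog_arm:
  rows: "0 -0.12 0 -0.13 0 -0.13 10; 0 -0.12 0 -0.13 0 -0.13 10; 0 -0.12 0 -0.13 0 -0.13 10; 0 -0.12 0 -0.13 0 -0.13 10"

```text
time_s: 24.2
tool_pos: [0.5993, 0.2404, 0.1108]
eef_rot: [0.125, 0.873, -0.064, 0.467]
force: [5.7, 2.2, -10.0]
finger_gap: 0.173
```

Run:
```python
from plan import *
hstat(); print(bot.sense()['joints'])
```

```text
grasp rel hinge x,y,z [19.7 -0.5 35. ] ang 1.057 r 40.1 lean 0.983 F [  5.7   2.2 -10. ] t 24.2 gap 14.8
[ 0.58172581  0.23954179 -0.87043948 -0.31377246 -0.68176943  0.57771811]
```

Request:
jog_arm:
  rows: "0 0 0 0.02 0 -0.13 10; 0 0 0 0.03 0 -0.13 10; 0 0 0 0.05 0 -0.12 10; 0 0 0 0 0 0 10"
  grip_force: 20

```text
time_s: 24.6
tool_pos: [0.5829, 0.2446, 0.114]
eef_rot: [0.124, 0.874, -0.064, 0.466]
force: [1.5, -1.8, -1.6]
finger_gap: 0.172
```

Run:
```python
from plan import *
hstat()
b=imaging.grab_frame('side')
crop(b,'s22.png',322,105,80,70,9)
```

```text
grasp rel hinge x,y,z [ 2.9 -1.  38.2] ang 1.495 r 38.4 lean 0.979 F [ 1.5 -1.8 -1.6] t 24.6 gap 14.7
crop origin 282 70 scale 9
```

View pics/s22.png

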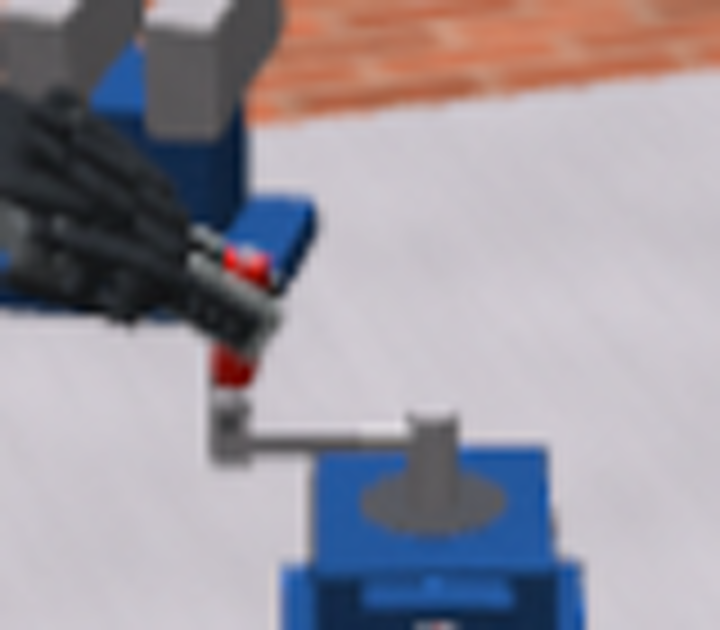

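The handle is nearly upright: base at crop (230,410), top at (248,255). I'll push it onto its stop.

Request:
jog_arm:
  rows: "0 0 0 0.06 0 -0.1 10; 0 0 0 0.02 0 -0.04 10; 0 0 0 0 0 0 10"

```text
time_s: 24.95
tool_pos: [0.578, 0.2458, 0.1142]
eef_rot: [0.124, 0.875, -0.065, 0.464]
force: [3.0, -0.1, -2.4]
finger_gap: 0.172
```

```bash
cat >> plan.py <<'E'
def cstat(quiet=False):
    p,Rc,s=cur(); c=p-Rc.apply([0,0,.0453]); h=B(0,.155,0); d=c-h
    x=B(1,0,0)-B(0,0,0); y=B(0,1,0)-B(0,0,0); X,Y=d@x,d@y
    phi=np.arctan2(Y,-X); print('phi',round(phi,3),'r',round(np.hypot(X,Y)*1e3,1),'z',round(c[2]*1e3,1),'F',np.round(s['force'],1),'t',s['time_s'],'gap',round(s['finger_gap']*85.4,1)); return c,phi,Rc,s
def crank(dphi,n,rad=.071,z=.140,jaw=10,phi0=None):
    c,phi,Rc,s=cstat(); phi0=phi if phi0 is None else phi0; pp=c; out=[]
    for k in range(1,n+1):
        f=phi0+dphi*k; t=B(-rad*np.cos(f),.155+rad*np.sin(f),z)
        d=Rc.inv().apply(t-pp)/.04; out.append('0 0 0 '+' '.join('%.2f'%v for v in d)+' %g'%jaw); pp=t
    print('; '.join(out)); print(bot.sense()['joints'])
E
python3 - <<'E'
from plan import *
hstat(); crank(.25,6)
b=imaging.grab_frame('side')
crop(b,'s23.png',322,105,80,70,9)
E
```

```text
grasp rel hinge x,y,z [-2.1 -1.  38.6] ang 1.624 r 38.6 lean 0.976 F [ 3.  -0.1 -2.4] t 24.95 gap 14.7
phi -0.014 r 72.1 z 139.6 F [ 3.  -0.1 -2.4] t 24.95 gap 14.7
0 0 0 -0.05 0.44 0.06 10; 0 0 0 -0.09 0.41 0.13 10; 0 0 0 -0.14 0.36 0.21 10; 0 0 0 -0.19 0.29 0.28 10; 0 0 0 -0.22 0.20 0.33 10; 0 0 0 -0.24 0.09 0.36 10
[ 0.61728919  0.21123511 -0.87824452 -0.26331713 -0.70386264  0.61512868]
crop origin 282 70 scale 9
```

View pics/s23.png

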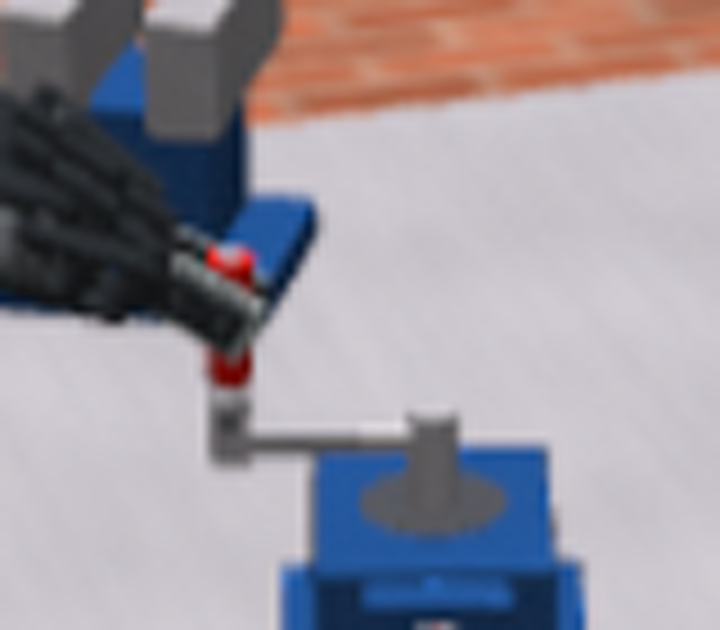

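Request:
jog_arm:
  rows: "0 0 0 -0.04 0.35 0.06 10; 0 0 0 -0.09 0.41 0.13 10; 0 0 0 -0.14 0.36 0.21 10; 0 0 0 -0.18 0.29 0.27 10"
  grip_force: 25

```text
time_s: 25.4
tool_pos: [0.6225, 0.293, 0.1138]
eef_rot: [0.123, 0.876, -0.064, 0.462]
force: [-1.6, -1.5, -1.2]
finger_gap: 0.171
```

Run:
```python
from plan import *
crank(.25,6)
b=imaging.grab_frame('side')
crop(b,'s24.png',322,105,80,70,9)
```

```text
phi 0.929 r 70.5 z 139.4 F [-1.6 -1.5 -1.2] t 25.4 gap 14.6
0 0 0 -0.22 0.23 0.30 10; 0 0 0 -0.24 0.12 0.35 10; 0 0 0 -0.25 0.01 0.37 10; 0 0 0 -0.24 -0.10 0.35 10; 0 0 0 -0.22 -0.21 0.32 10; 0 0 0 -0.19 -0.30 0.27 10
[ 0.63967236  0.30513273 -0.72276347 -0.18362094 -0.71347587  0.63780491]
crop origin 282 70 scale 9
```

View pics/s24.png

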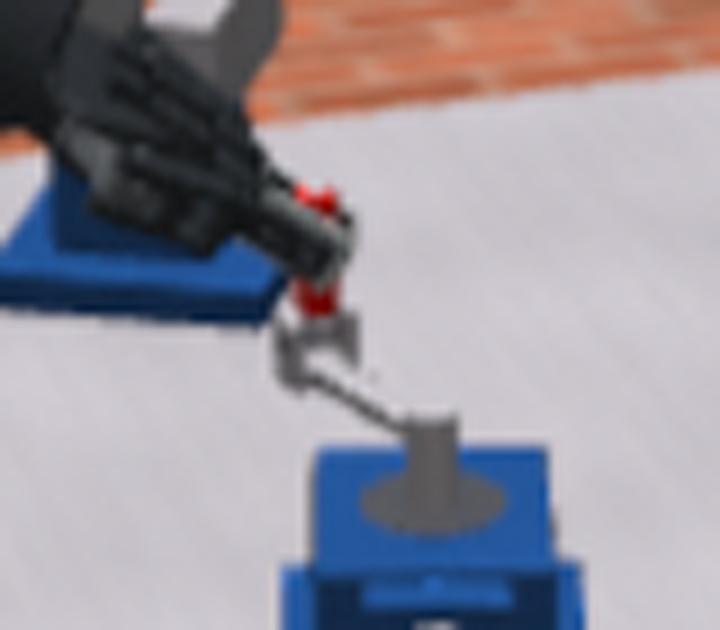

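The crank is turning clockwise and the handle is upright. Continuing.

Request:
jog_arm:
  rows: "0 0 0 -0.22 0.23 0.3 10; 0 0 0 -0.24 0.12 0.35 10; 0 0 0 -0.25 0.01 0.37 10; 0 0 0 -0.24 -0.1 0.35 10"

```text
time_s: 25.85
tool_pos: [0.6897, 0.2814, 0.1137]
eef_rot: [0.123, 0.876, -0.068, 0.461]
force: [-7.9, -4.8, 4.2]
finger_gap: 0.176
```

Run:
```python
from plan import *
crank(.25,6)
```

```text
phi 1.949 r 69.3 z 139.3 F [-7.9 -4.8  4.2] t 25.85 gap 15.1
0 0 0 -0.24 -0.17 0.32 10; 0 0 0 -0.18 -0.30 0.27 10; 0 0 0 -0.13 -0.37 0.20 10; 0 0 0 -0.08 -0.42 0.12 10; 0 0 0 -0.02 -0.44 0.03 10; 0 0 0 0.05 -0.44 -0.06 10
[ 0.55350414  0.36965979 -0.63170503 -0.20134482 -0.66118965  0.55592814]
```

Request:
jog_arm:
  rows: "0 0 0 -0.2 -0.19 0.31 10; 0 0 0 -0.18 -0.3 0.26 10; 0 0 0 -0.13 -0.37 0.19 10; 0 0 0 -0.08 -0.42 0.11 10"

```text
time_s: 26.25
tool_pos: [0.7142, 0.2183, 0.1135]
eef_rot: [0.122, 0.877, -0.069, 0.459]
force: [-9.8, 4.2, 2.4]
finger_gap: 0.172
```

Run:
```python
from plan import *
crank(.25,6,rad=.070)
b=imaging.grab_frame('side')
crop(b,'s25.png',322,105,80,70,9)
```

```text
phi 2.984 r 67.6 z 139.3 F [-9.8  4.2  2.4] t 26.25 gap 14.7
0 0 0 -0.05 -0.43 0.05 10; 0 0 0 0.06 -0.43 -0.08 10; 0 0 0 0.11 -0.39 -0.16 10; 0 0 0 0.17 -0.33 -0.23 10; 0 0 0 0.21 -0.25 -0.29 10; 0 0 0 0.23 -0.15 -0.34 10
[ 0.42923833  0.34550009 -0.69150308 -0.2943484  -0.57071914  0.44955264]
crop origin 282 70 scale 9
```

View pics/s25.png

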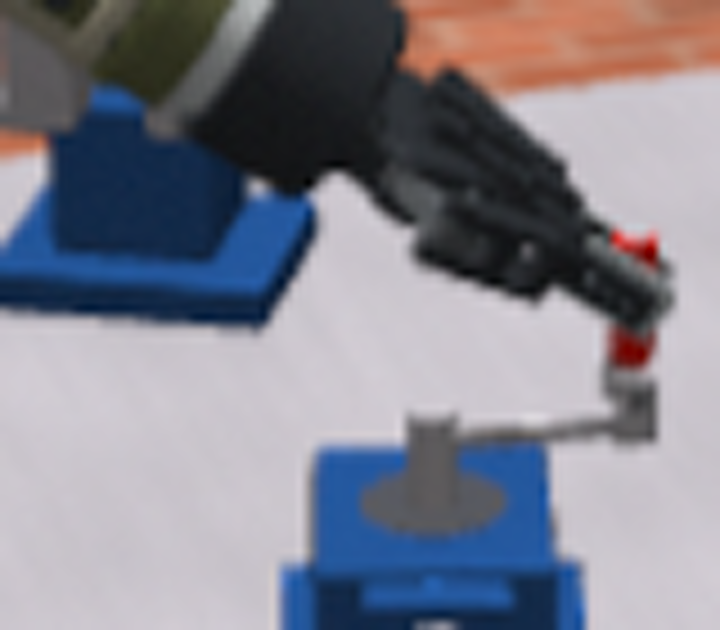

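```bash
sed -i "s/h=B(0,.155,0); d=c-h/h=B(-.002,.155,0); d=c-h/; s/t=B(-rad\*np.cos(f),/t=B(-.002-rad*np.cos(f),/" plan.py
python3 - <<'E'
from plan import *
crank(.25,6,rad=.070,z=.1395)
E
```

```text
phi 3.026 r 69.4 z 139.4 F [-7.  -0.3  2.5] t 26.3 gap 14.5
0 0 0 -0.01 -0.43 0.01 10; 0 0 0 0.07 -0.42 -0.09 10; 0 0 0 0.12 -0.38 -0.17 10; 0 0 0 0.17 -0.32 -0.24 10; 0 0 0 0.21 -0.23 -0.30 10; 0 0 0 0.24 -0.14 -0.34 10
[ 0.42674092  0.3439123  -0.69442319 -0.29560929 -0.57198138  0.44849702]
```

Request:
jog_arm:
  rows: "0 0 0 0 -0.4 0 10; 0 0 0 0.06 -0.42 -0.09 10; 0 0 0 0.12 -0.38 -0.17 10; 0 0 0 0.17 -0.32 -0.24 10"

```text
time_s: 26.7
tool_pos: [0.6734, 0.1638, 0.1137]
eef_rot: [0.123, 0.878, -0.067, 0.458]
force: [1.6, 4.1, -1.6]
finger_gap: 0.174
```

Run:
```python
from plan import *
crank(.25,6,rad=.070,z=.1395)
```

```text
phi -2.269 r 69.5 z 139.6 F [ 1.6  4.1 -1.6] t 26.7 gap 14.8
0 0 0 0.21 -0.25 -0.29 10; 0 0 0 0.24 -0.14 -0.34 10; 0 0 0 0.25 -0.03 -0.36 10; 0 0 0 0.25 0.08 -0.35 10; 0 0 0 0.23 0.18 -0.33 10; 0 0 0 0.19 0.27 -0.28 10
[ 0.35838064  0.25376685 -0.8477679  -0.38536144 -0.51468642  0.39770845]
```

Request:
jog_arm:
  rows: "0 0 0 0.21 -0.25 -0.29 10; 0 0 0 0.24 -0.14 -0.34 10; 0 0 0 0.25 -0.03 -0.36 10; 0 0 0 0.25 0.08 -0.35 10"

```text
time_s: 27.1
tool_pos: [0.6046, 0.1694, 0.1137]
eef_rot: [0.123, 0.878, -0.064, 0.457]
force: [7.0, 4.2, -6.1]
finger_gap: 0.172
```

Run:
```python
from plan import *
crank(.25,6,rad=.070,z=.1395)
b=imaging.grab_frame('side')
crop(b,'s26.png',322,105,80,70,9)
```

```text
phi -1.242 r 71.0 z 139.7 F [ 7.   4.2 -6.1] t 27.1 gap 14.7
0 0 0 0.22 0.22 -0.31 10; 0 0 0 0.19 0.28 -0.27 10; 0 0 0 0.14 0.36 -0.21 10; 0 0 0 0.09 0.41 -0.13 10; 0 0 0 0.03 0.43 -0.04 10; 0 0 0 -0.03 0.43 0.05 10
[ 0.4258876   0.1647609  -0.96358208 -0.38545316 -0.55933507  0.45367287]
crop origin 282 70 scale 9
```

View pics/s26.png

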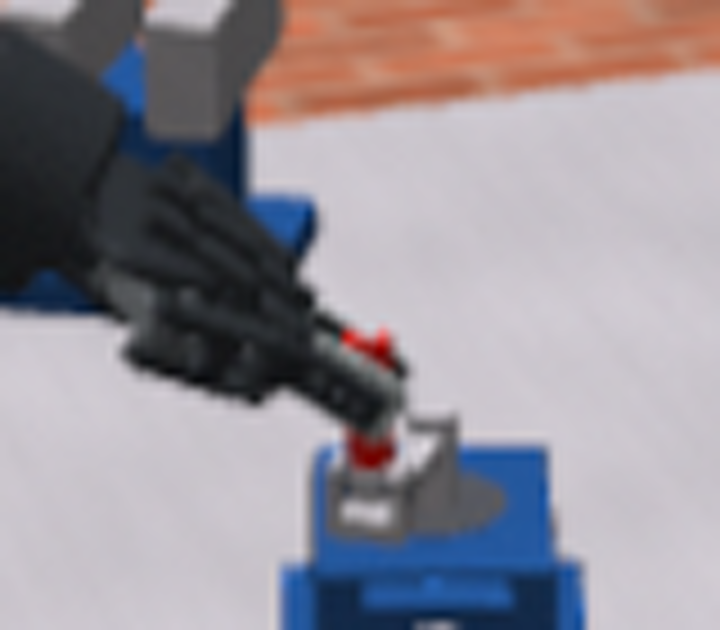

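```bash
cat >> plan.py <<'E'
def crank2(dphi,n,wy,rad=.070,z=.1395,jaw=10):
    c,phi,Rc,s=cstat(); p=cur()[0]; out=[]
    for k in range(1,n+1):
        f=phi+dphi*k; Rn=Rc*R.from_rotvec([0,wy,0]); t=B(-.002-rad*np.cos(f),.155+rad*np.sin(f),z)+Rn.apply([0,0,.0453])
        d=Rc.inv().apply(t-p)/.04; out.append('0 %.2f 0 '%wy+' '.join('%.2f'%v for v in d)+' %g'%jaw); p,Rc=t,Rn
    print('; '.join(out)); print(bot.sense()['joints'])
E
python3 - <<'E'
from plan import *
crank2(.12,6,.05)
E
```

```text
phi -1.214 r 70.7 z 139.6 F [-1.6  3.1 -1.8] t 27.15 gap 15.2
0 0.05 0 0.17 0.10 -0.15 10; 0 0.05 0 0.17 0.11 -0.14 10; 0 0.05 0 0.16 0.13 -0.13 10; 0 0.05 0 0.16 0.15 -0.11 10; 0 0.05 0 0.15 0.16 -0.09 10; 0 0.05 0 0.14 0.18 -0.07 10
[ 0.42906769  0.16307215 -0.96513604 -0.3845856  -0.55938531  0.45494854]
```

Request:
jog_arm:
  rows: "0 0.08 0 0.1 0.05 -0.05 10; 0 0.07 0 0.17 0.11 -0.13 10; 0 0.06 0 0.16 0.13 -0.12 10"

```text
time_s: 27.45
tool_pos: [0.5812, 0.1876, 0.1062]
eef_rot: [0.127, 0.924, -0.051, 0.358]
force: [6.3, 1.1, -9.4]
finger_gap: 0.171
```

Run:
```python
from plan import *
crank2(.2,6,.03)
```

```text
phi -0.907 r 71.2 z 139.7 F [ 6.3  1.1 -9.4] t 27.45 gap 14.6
0 0.03 0 0.21 0.27 -0.15 10; 0 0.03 0 0.18 0.29 -0.13 10; 0 0.03 0 0.14 0.32 -0.09 10; 0 0.03 0 0.09 0.34 -0.04 10; 0 0.03 0 0.03 0.35 -0.00 10; 0 0.03 0 -0.02 0.34 0.04 10
[ 0.41531127  0.10543221 -0.78505561  0.06831873 -0.44634501  0.54653415]
```

Run:
```python
from plan import *
crank2(.2,5,0)
```

```text
phi -0.907 r 71.2 z 139.7 F [ 6.3  1.1 -9.4] t 27.45 gap 14.6
0 0.00 0 0.17 0.27 -0.15 10; 0 0.00 0 0.15 0.29 -0.13 10; 0 0.00 0 0.10 0.32 -0.09 10; 0 0.00 0 0.05 0.34 -0.05 10; 0 0.00 0 -0.00 0.35 -0.00 10
[ 0.41531127  0.10543221 -0.78505561  0.06831873 -0.44634501  0.54653415]
```

Request:
jog_arm:
  rows: "0 0 0 0.16 0.27 -0.14 10; 0 0 0 0.15 0.29 -0.13 10; 0 0 0 0.1 0.32 -0.09 10; 0 0 0 0.05 0.3 -0.05 10; 0 0 0 0 0 0 10"

```text
time_s: 27.95
tool_pos: [0.5675, 0.2391, 0.1064]
eef_rot: [0.129, 0.924, -0.055, 0.357]
force: [4.8, 1.6, -4.6]
finger_gap: 0.174
```

Run:
```python
from plan import *
crank2(.05,2,0); hstat()
b=imaging.grab_frame('side');a=imaging.grab_frame('top')
crop(b,'s27.png',322,105,80,70,9);crop(a,'t27.png',165,150,90,70,8)
```

```text
phi -0.14 r 71.9 z 139.9 F [ 4.8  1.6 -4.6] t 27.95 gap 14.9
0 0.00 0 -0.02 0.09 0.03 10; 0 0.00 0 0.00 0.09 -0.00 10
[ 0.53550501  0.14978593 -0.71425366  0.15410554 -0.5184748   0.66274727]
grasp rel hinge x,y,z [ -3.2 -10.   38.9] ang 1.654 r 39.1 lean 0.739 F [ 4.8  1.6 -4.6] t 27.95 gap 14.9
crop origin 282 70 scale 9
crop origin 120 115 scale 8
```

View pics/s27.png

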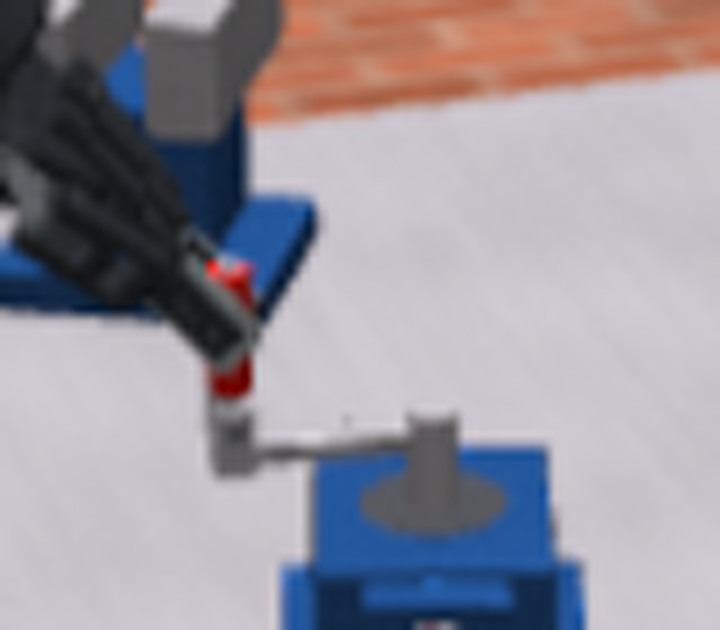

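View pics/t27.png

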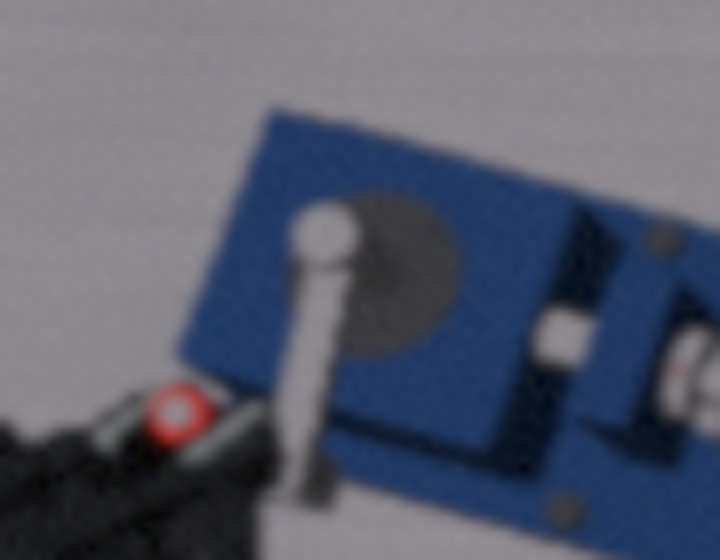

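Request:
jog_arm:
  rows: "0 0 0 -0.01 0.12 0 10; 0 0 0 0 0.11 0 10; 0 0 0 0 0 0 10"

```text
time_s: 28.35
tool_pos: [0.5696, 0.2467, 0.1063]
eef_rot: [0.129, 0.924, -0.056, 0.356]
force: [0.4, 0.2, -0.8]
finger_gap: 0.169
```

Run:
```python
from plan import *
crank2(.05,1,0); hstat()
```

```text
phi -0.029 r 71.3 z 139.8 F [ 0.4  0.2 -0.8] t 28.35 gap 14.4
0 0.00 0 -0.02 0.09 0.03 10
[ 0.54778083  0.16281531 -0.69580018  0.16742979 -0.52577447  0.67562112]
grasp rel hinge x,y,z [-3.3 -2.1 38.8] ang 1.656 r 39.0 lean 0.738 F [ 0.4  0.2 -0.8] t 28.35 gap 14.4
```

```bash
cat >> plan.py <<'E'
def fold(phis,r=.039,dx=-.0025,dy=-.0005,jaw=10,lmax=.74):
    p,Rc,s=cur(); out=[]
    for f in phis:
        Rn=down(PSI+np.pi,-min(lmax,f),'y'); t=B(-.07+dx+r*np.cos(f),.155+dy,.101+r*np.sin(f))+Rn.apply([0,0,.0453])
        d=Rc.inv().apply(t-p)/.04; w=(Rc.inv()*Rn).as_rotvec(); out.append(' '.join('%.3f'%v for v in list(w)+list(d))+' %g'%jaw); p,Rc=t,Rn
    print(';\n'.join(out))
E
python3 - <<'E'
from plan import *
fold([1.57,1.44,1.3,1.16,1.02,.88,.74,.62,.5,.38,.26,.14,.03])
E
```

```text
-0.009 -0.002 0.006 -0.021 0.049 0.011 10;
0.000 0.000 0.000 -0.088 -0.000 0.091 10;
0.000 0.000 0.000 -0.080 0.000 0.110 10;
0.000 0.000 0.000 -0.064 -0.000 0.120 10;
0.000 0.000 0.000 -0.047 -0.000 0.128 10;
0.000 0.000 0.000 -0.028 0.000 0.133 10;
0.000 0.000 0.000 -0.010 0.000 0.136 10;
0.000 0.120 -0.000 0.143 0.000 0.109 10;
0.000 0.120 0.000 0.143 0.000 0.109 10;
0.000 0.120 0.000 0.143 -0.000 0.109 10;
-0.000 0.120 -0.000 0.143 0.000 0.109 10;
0.000 0.120 0.000 0.143 -0.000 0.109 10;
0.000 0.110 -0.000 0.130 0.000 0.100 10
```

Request:
jog_arm:
  rows: "-0.009 0 0.006 0 0.05 0 10; 0 0 0 0 0 0 10"

```text
time_s: 28.55
tool_pos: [0.5701, 0.2486, 0.1063]
eef_rot: [0.13, 0.924, -0.05, 0.357]
force: [-0.7, 0.0, -1.0]
finger_gap: 0.169
```

Run:
```python
from plan import *
hstat()
a=imaging.grab_frame('top');b=imaging.grab_frame('side')
crop(a,'t28.png',165,150,90,70,8);crop(b,'s28.png',322,105,80,70,9)
fold([1.57,1.44,1.3,1.16,1.02,.88,.74])
```

```text
grasp rel hinge x,y,z [-3.3 -0.5 38.8] ang 1.657 r 39.0 lean 0.738 F [-0.7  0.  -1. ] t 28.55 gap 14.4
crop origin 120 115 scale 8
crop origin 282 70 scale 9
0.000 -0.002 0.000 -0.021 -0.001 0.012 10;
0.000 0.000 0.000 -0.088 -0.000 0.091 10;
0.000 0.000 0.000 -0.080 0.000 0.110 10;
0.000 0.000 0.000 -0.064 -0.000 0.120 10;
0.000 0.000 0.000 -0.047 -0.000 0.128 10;
0.000 0.000 0.000 -0.028 0.000 0.133 10;
0.000 0.000 0.000 -0.010 0.000 0.136 10
```

View pics/t28.png

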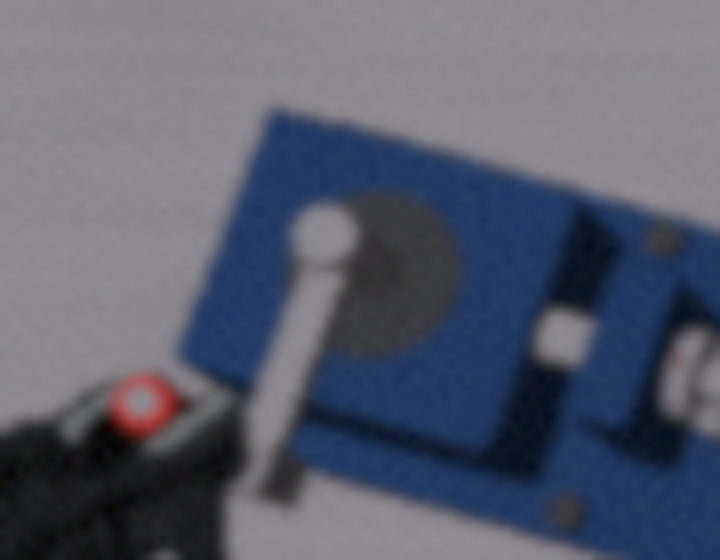

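View pics/s28.png

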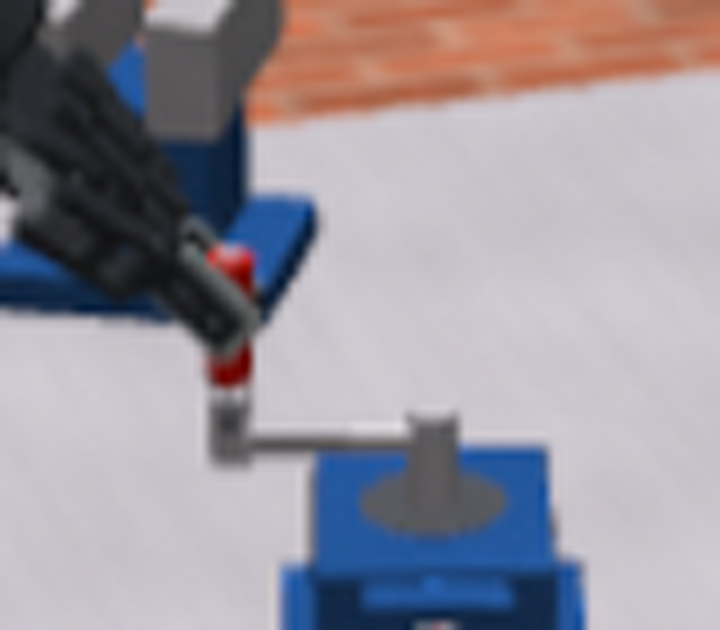

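The crank is back where it began: this side view matches the pre-turn picture, with cheeks at crop (230,430). Now folding.

Request:
jog_arm:
  rows: "0 0 0 -0.07 0 0.06 10; 0 0 0 -0.09 0 0.09 10; 0 0 0 -0.08 0 0.11 10; 0 0 0 -0.06 0 0.12 10; 0 0 0 -0.05 0 0.13 10; 0 0 0 -0.03 0 0.13 10"

```text
time_s: 29.25
tool_pos: [0.5959, 0.2415, 0.0997]
eef_rot: [0.128, 0.924, -0.05, 0.357]
force: [-4.9, -0.9, 5.9]
finger_gap: 0.175
```

Run:
```python
from plan import *
hstat()
fold([.74,.62,.5,.38,.26,.14,.03])
b=imaging.grab_frame('side')
crop(b,'s29.png',322,105,80,70,9)
```

```text
grasp rel hinge x,y,z [23.4 -0.3 32.2] ang 0.943 r 39.8 lean 0.738 F [-4.9 -0.9  5.9] t 29.25 gap 14.9
0.003 -0.002 0.004 0.044 -0.008 0.158 10;
0.000 0.120 -0.000 0.143 0.000 0.109 10;
0.000 0.120 0.000 0.143 0.000 0.109 10;
0.000 0.120 0.000 0.143 -0.000 0.109 10;
-0.000 0.120 -0.000 0.143 0.000 0.109 10;
0.000 0.120 0.000 0.143 -0.000 0.109 10;
0.000 0.110 -0.000 0.130 0.000 0.100 10
crop origin 282 70 scale 9
```

View pics/s29.png

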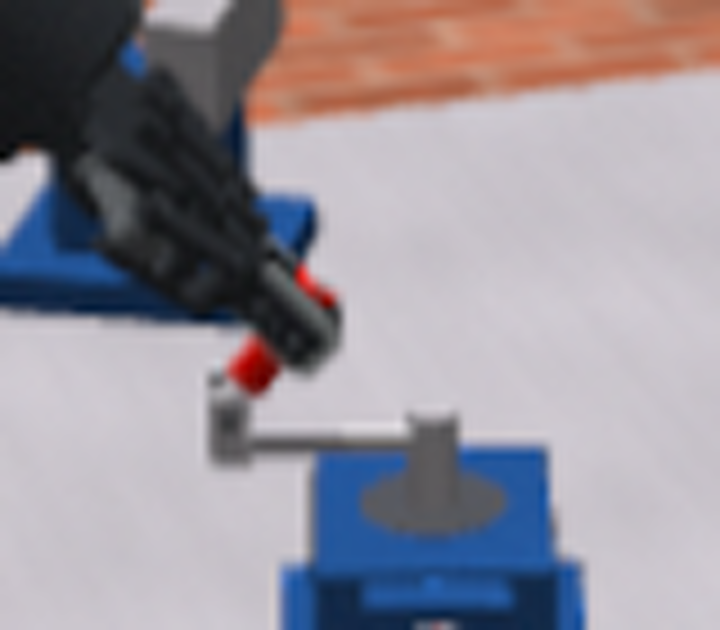

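Request:
jog_arm:
  rows: "0 0 0.002 0.03 0 0.13 10; 0 0.11 0 0.14 0 0.11 10; 0 0.12 0 0.14 0 0.11 10; 0 0.12 0 0.14 0 0.11 10; 0 0.12 0 0.14 0 0.11 10"

```text
time_s: 29.8
tool_pos: [0.5897, 0.2434, 0.0715]
eef_rot: [0.138, 0.982, -0.016, 0.13]
force: [1.2, -0.2, -5.8]
finger_gap: 0.173
```

Run:
```python
from plan import *
hstat()
fold([.24,.12,.01])
```

```text
grasp rel hinge x,y,z [35.6 -0.2 14.3] ang 0.381 r 38.4 lean 0.263 F [ 1.2 -0.2 -5.8] t 29.8 gap 14.8
0.004 0.023 0.002 0.065 -0.012 0.119 10;
-0.000 0.120 0.000 0.143 -0.000 0.109 10;
0.000 0.110 0.000 0.130 0.000 0.100 10
```

Request:
jog_arm:
  rows: "0.002 0.02 0 0.05 -0.01 0.11 10; 0 0.12 0 0.14 0 0.11 10; 0 0.11 0 0.13 0 0.1 10; 0 0 0 0 0 0 10"

```text
time_s: 30.2
tool_pos: [0.581, 0.2455, 0.0555]
eef_rot: [0.139, 0.99, 0.0, 0.004]
force: [-3.7, 1.1, 3.6]
finger_gap: 0.172
```

Run:
```python
from plan import *
hstat()
fold([.0])
b=imaging.grab_frame('side')
crop(b,'s30.png',322,105,80,70,9)
```

```text
grasp rel hinge x,y,z [38.1 -0.6 -0.2] ang -0.005 r 38.1 lean 0.008 F [-3.7  1.1  3.6] t 30.2 gap 14.7
0.001 0.008 0.002 0.048 0.001 -0.005 10
crop origin 282 70 scale 9
```

View pics/s30.png

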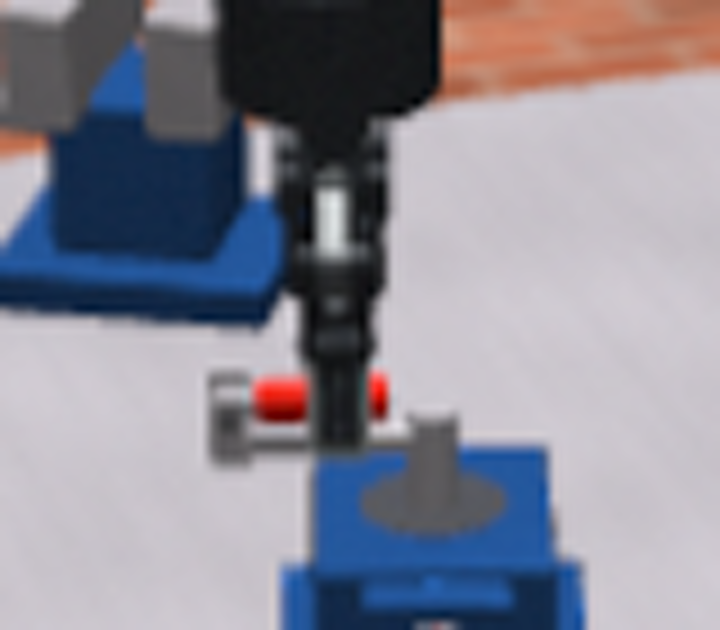

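Flat again. I'll release and lift straight up, then check from the side position.

Request:
jog_arm:
  rows: "0 0 0 0 0 0 20; 0 0 0 0 0 0 32; 0 0 0 0 0 0 45; 0 0 0 0 0 0 45; 0 0 0 0 0 -0.2 45; 0 0 0 0 0 -0.5 45; 0 0 0 0 0 -0.8 45; 0 0 0 0 0 -0.8 45; 0 0 0 0.4 0.3 -0.7 45; 0 0 0 0.9 0.7 0 45; 0 0 0 0.9 0.7 0 45; 0 0 0 0.9 0.7 0 45"

```text
time_s: 31.45
tool_pos: [0.4877, 0.3735, 0.1848]
eef_rot: [0.142, 0.99, 0.001, 0.018]
force: [0.5, -0.3, 0.0]
finger_gap: 0.528
```

Request:
jog_arm:
  rows: "0 0 0 0.8 0.6 0 45; 0 0 0 0.3 0.2 0 45; 0 0 0 0 0 0 45"

```text
time_s: 31.75
tool_pos: [0.4501, 0.4226, 0.1867]
eef_rot: [0.138, 0.99, 0.003, 0.02]
force: [-0.2, 0.2, 0.0]
finger_gap: 0.53
```

Run:
```python
from fit import *
from plan import *
a=imaging.grab_frame('top');b=imaging.grab_frame('side')
Rd=((0,150,80),(6,255,255));Y=((18,110,70),(34,255,255))
rt=mom(mask(a,*Rd,(140,140,170,180)));rs=mom(mask(b,*Rd,(300,105,330,125)))
print('red',rt[0],rt[1]['m00'],np.degrees(ang(rt[1])),rs[0],rs[1]['m00'],np.degrees(ang(rs[1])))
m=mom(mask(a,*Y,(208,150,247,182))); print('roller top',m[0],m[1]['m00'],np.degrees(ang(m[1])))
crop(b,'s31.png',330,135,90,80,8);crop(a,'t31.png',212,165,130,80,6);save(a,'t31f.png')
print(bot.sense()['time_s'],bot.sense()['force'])
```

```text
red [152.896 158.36 ] 125.0 -69.88297587515675 [317.08196721 113.75409836] 61.0 -4.02946682680908
roller top [228.38534279 167.8321513 ] 423.0 16.100735776366403
crop origin 285 95 scale 8
crop origin 147 125 scale 6
31.85 [ 0.61667984 -0.23597068  0.14308058]
```

View pics/s31.png

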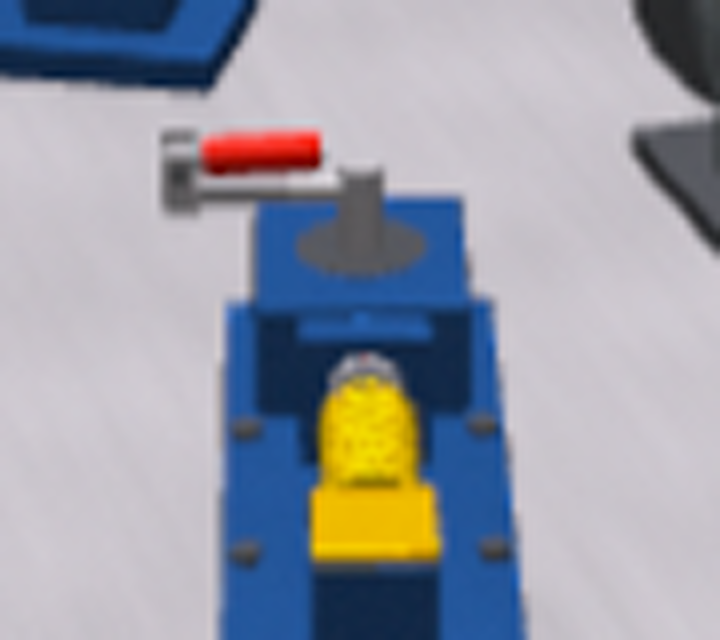

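View pics/t31.png

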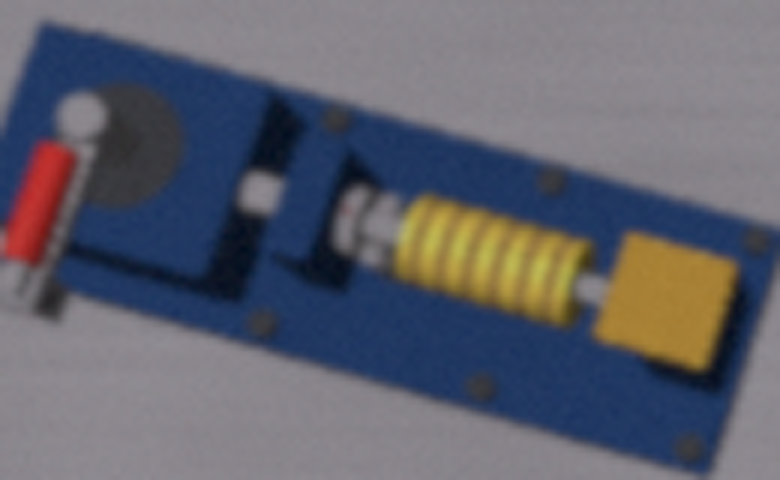

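View pics/t31f.png

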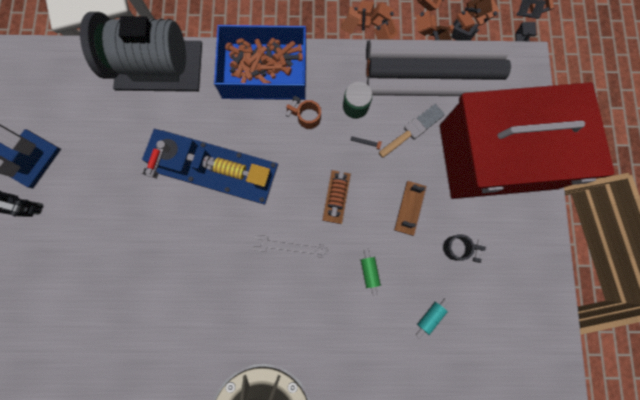

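The crank is at its start angle: red centroid (152.9,158.4) against (153.1,158.4) at the start. The roller is home, and the bystanders look unmoved. The handle still stands about 0.1 rad proud at its tip in the side view, so I'll press it flat with closed fingers.

Run:
```python
from plan import *
show(B(-.024,.155,.105),down(PSI+np.pi),7,0)
```

```text
t 31.85 need [ 136.8 -177.1  -81.5] rot [0.011 0.039 0.   ] F [ 0.6 -0.2  0.1]
0.002 0.006 0 -0.633 -0.476 0.311 0; 0.002 0.006 0 -0.634 -0.475 0.308 0; 0.002 0.006 0 -0.636 -0.475 0.306 0; 0.002 0.006 0 -0.638 -0.474 0.303 0; 0.002 0.006 0 -0.64 -0.474 0.3 0; 0.002 0.006 0 -0.641 -0.473 0.297 0; 0.002 0.006 0 -0.643 -0.473 0.294 0
```

Request:
jog_arm:
  rows: "0.002 0.006 0 -0.55 -0.4 0 0; 0.002 0.006 0 -0.63 -0.47 0.1 0; 0.002 0.006 0 -0.64 -0.47 0.15 0; 0.002 0.006 0 -0.64 -0.47 0.2 0; 0.002 0.006 0 -0.64 -0.47 0.25 0; 0.002 0.006 0 -0.64 -0.47 0.3 0; 0 0.003 0 -0.5 -0.4 0.2 0; 0 0 0 0 0 0 0"

```text
time_s: 32.65
tool_pos: [0.5938, 0.2312, 0.1412]
eef_rot: [0.148, 0.989, -0.002, 0.002]
force: [-0.8, -0.3, 0.3]
finger_gap: 0.002
```

Run:
```python
from plan import *
show(B(-.024,.155,.09),down(PSI+np.pi),3,0)
```

```text
t 32.65 need [ -5.4  12.6 -51.2] rot [-0.003  0.005 -0.017] F [-0.8 -0.3  0.3]
-0.001 0.002 -0.006 0.076 0.089 0.426 0; -0.001 0.002 -0.006 0.075 0.089 0.426 0; -0.001 0.002 -0.006 0.074 0.089 0.426 0
```

Request:
jog_arm:
  rows: "0 0.002 -0.006 0.1 0.13 0.3 0; 0 0.002 -0.006 0.08 0.12 0.35 0; 0 0 -0.005 0.03 0.02 0.3 0; 0 0 0 0 0 0 0"

```text
time_s: 33.05
tool_pos: [0.5887, 0.2422, 0.0996]
eef_rot: [0.141, 0.99, -0.002, -0.001]
force: [0.0, 1.0, -0.1]
finger_gap: 0.0
```

Run:
```python
from plan import *
show(B(-.024,.155,.09),down(PSI+np.pi),1,0)
b=imaging.grab_frame('side')
crop(b,'s32.png',325,110,70,60,9)
```

```text
t 33.05 need [-0.3  1.7 -9.6] rot [-0.003 -0.001 -0.003] F [ 0.   1.  -0.1]
-0.003 -0.001 -0.003 0.02 0.039 0.24 0
crop origin 290 80 scale 9
```

View pics/s32.png

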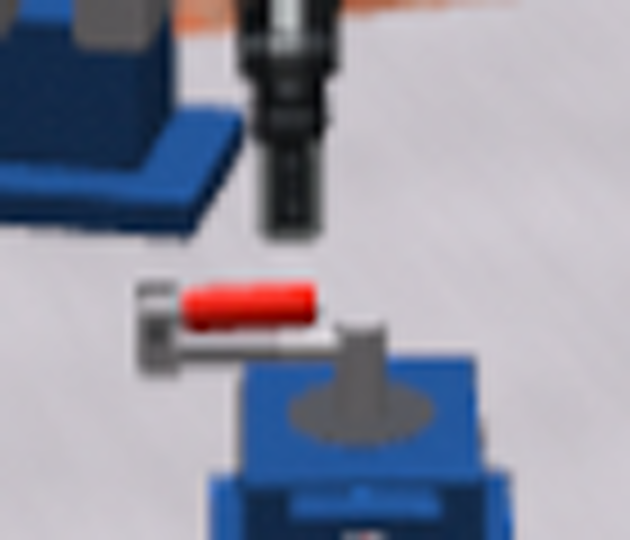

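Request:
jog_arm:
  rows: "0 0 0 0 0.04 0.2 0; 0 0 0 0 0.02 0.12 0; 0 0 0 0 0 0.08 0"

```text
time_s: 33.4
tool_pos: [0.5899, 0.2469, 0.0848]
eef_rot: [0.14, 0.99, -0.001, 0.001]
force: [0.0, -0.2, 0.4]
finger_gap: -0.001
```

Request:
jog_arm:
  rows: "0 0 0 0 0 0.06 0; 0 0 0 0 0 0.05 0"

```text
time_s: 33.6
tool_pos: [0.5899, 0.2473, 0.0801]
eef_rot: [0.14, 0.99, -0.001, 0.001]
force: [-0.5, -0.6, 0.5]
finger_gap: -0.001
```

Request:
jog_arm:
  rows: "0 0 0 0 -0.08 0.04 0; 0 0 0 0 0 0.05 0; 0 0 0 0 0 0.05 0"

```text
time_s: 33.9
tool_pos: [0.5897, 0.2446, 0.0772]
eef_rot: [0.14, 0.99, 0.0, 0.003]
force: [-4.1, 0.3, 13.3]
finger_gap: 0.006
```

Request:
jog_arm:
  rows: "0 0 0 0 0 0.05 0; 0 0 0 0 0 0.05 0"

```text
time_s: 34.1
tool_pos: [0.59, 0.2453, 0.0775]
eef_rot: [0.14, 0.99, 0.002, 0.004]
force: [-4.8, 0.2, 9.7]
finger_gap: 0.001
```

The handle is against its lower stop. I'll back off and check.

Request:
jog_arm:
  rows: "0 0 0 0 0 -0.2 0; 0 0 0 0 0 -0.6 0; 0 0 0 0 0 -0.8 0; 0 0 0 0 0 -0.8 0; 0 0 0 0.5 0.4 -0.4 0; 0 0 0 0.9 0.7 0 0; 0 0 0 0.9 0.7 0 0; 0 0 0 0.9 0.7 0 0; 0 0 0 0.8 0.6 0 0; 0 0 0 0.2 0.2 0 0; 0 0 0 0 0 0 0"

```text
time_s: 35.2
tool_pos: [0.4641, 0.4215, 0.1978]
eef_rot: [0.144, 0.99, 0.004, 0.007]
force: [-0.4, -0.7, 1.2]
finger_gap: -0.002
```

Run:
```python
from fit import *
from plan import *
a=imaging.grab_frame('top');b=imaging.grab_frame('side')
Rd=((0,150,80),(6,255,255));Y=((18,110,70),(34,255,255))
rt=mom(mask(a,*Rd,(140,140,170,180)));rs=mom(mask(b,*Rd,(300,105,330,125)))
print('red',rt[0],rt[1]['m00'],np.degrees(ang(rt[1])),rs[0],rs[1]['m00'],np.degrees(ang(rs[1])))
m=mom(mask(a,*Y,(208,150,247,182))); print('roller top',m[0],m[1]['m00'],np.degrees(ang(m[1])))
crop(b,'s33.png',330,135,90,80,8);save(a,'t33f.png')
s=bot.sense();print(s['time_s'],s['force'],s['tool_pos'])
```

```text
red [153.25       158.46774194] 124.0 -68.8496525004438 [317.5 114.5] 56.0 0.0
roller top [228.33571429 167.81904762] 420.0 16.090443768492424
crop origin 285 95 scale 8
35.3 [-0.2159963  -0.4663832  -0.32004429] [0.46524754 0.41993627 0.19770244]
```

View pics/s33.png

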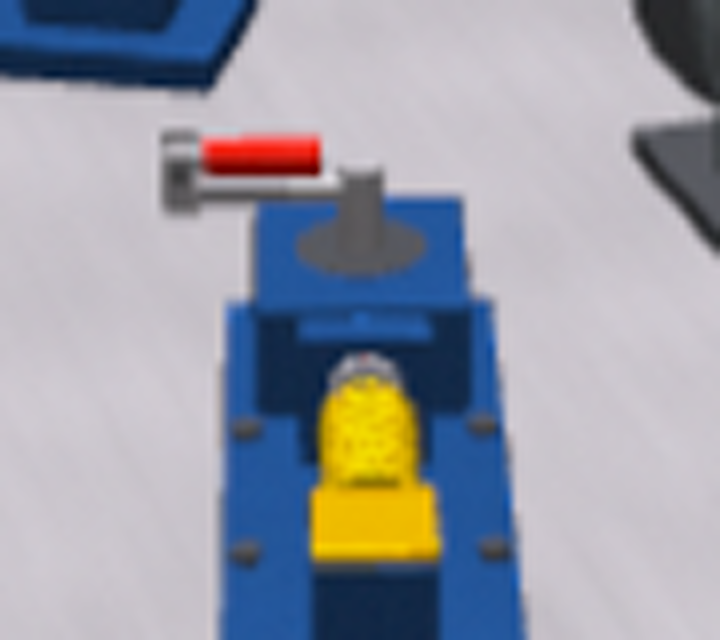

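View pics/t33f.png

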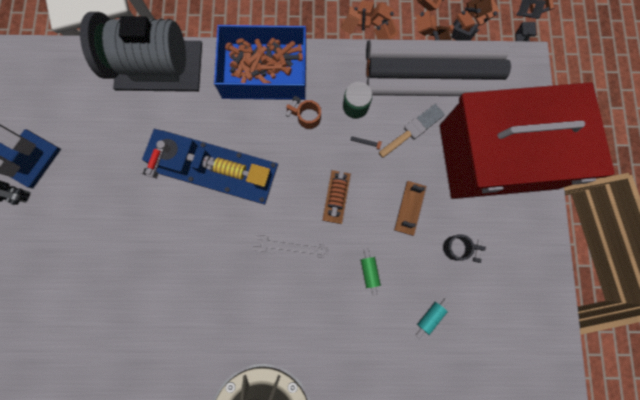

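The handle is flat and the crank is at its start angle; its pixels match the start within 0.15. The roller is level in the bay, and nothing else has moved in the picture. Handing in.

```bash
python3 -c "
from cell import bot
print(bot.hand_in())"
```

```text
the job is handed in; nothing more can be done
None
```

I fitted the yellow-and-brass roller in the bay, turned the crank one full turn clockwise and folded the handle flat. I handed the job in at about 35 s of the 72 s allowed; it reported no verdict.

**What I did**
- **Roller:** I slid its low end under the hood against the plunger and tipped the other end down onto the drive disc. A 30 N press with closed fingers then seated it.
- **Crank:** I stood the red handle up to its stop, turned the crank, folded the handle back and pressed it onto its lower stop.

**Last checks**
- **Handle and crank:** the handle's red centroid matched the start within 0.15 px in both cameras.
- **Roller in the bay:** in the top view it lay at 16.1° against 16.4° expected, so it was not tilted. Its centroid was up to 0.8 px (about 1.5 mm) off the model, which is within the mask and calibration error.
- **Bench:** in the top view the worn roller, the green and turquoise look-alikes and the bystanders were where they began. The arm was clear, with no contact force.

**What disagreed**
- **Reported tool point:** it read about 30 mm beyond the real fingertips. My first two closes were therefore too high: one stopped on the upper half of the roller and slid up it without moving it. I corrected for the offset from the pictures.
- **Handle after the first fold:** the side view showed its tip about 0.1 rad proud, which is why I pressed it down before handing in.

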